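Cure the popper boards in the UV box

ROBOT

A 6-joint arm with a two-finger parallel gripper is mounted at the origin on the work surface. World frame = base frame: x ahead of the robot, y to its left, z up, the work surface at z = 0. Lengths are in m, angles in rad, forces in N, time in s.
With the tool pointing down it reaches from about 0.3 to 0.85 m from the base axis. Payload 4.2 kg.
Tool frame: the origin (TCP) lies at the very end of the fingers, on their centre line; the grasp point (between the pads) lies 19 mm behind it; z points along the fingers, y is the line along which they close (so a half turn about z gives the same grasp; the last joint's range is limited). The gripper opens to 91 mm and grips with 3 to 60 N. Pads are 32 mm wide; open, the fingers measure 118 mm over their backs; the gripper's body (76 mm by 178 mm) begins 60 mm behind the grasp point.
Start: joints at [-1.303, 0.32, 1.565, -0, 1.257, -0.02], TCP at [0.163, -0.551, 0.214] pointing down, gripper open.
Joint ranges: [-3.11, 3.11], [-0.84, 2.01], [0.21, 2.61], [-1.34, 4.49], [0.05, 2.63], [-2.56, 2.56]. Speed limits (rad/s): [2.57, 2.57, 3.14, 3.14, 3.14, 3.14].

INTERFACE

Orientations are given as [roll, pitch, yaw] about the fixed x, y, z axes, in that order (R = Rz(yaw) Ry(pitch) Rx(roll)).
In Python, from rig import manip gives the robot as it stands. The module is installed in compiled form; this text tells all that it offers.
- The arm moves only by the shell command python3 -m creep 'ROWS' [FORCE]. ROWS is JSON, one flat list of numbers, 7 for each row, row after row: the turn, a rotation vector about the tool's x, y, z normalised to -1 to 1, where 1 is 2 pi rad, then the shift along the tool's x, y, z normalised to -1 to 1, where 1 is 0.4 m, then the closure, from -1 (fully open) to 1 (shut). A call has 1 to 12 rows; each row is the pose to reach, as a shift and turn from the pose commanded when the call began, along the tool's axes at that moment, turning the shorter way round; what a row does not reach only later rows make up. A row lasts 1/8 s, in which the tool goes at most 62.5 mm and 10.7 degrees, less where a joint would pass 70% of its speed; a pose out of reach is approached as far as the arm can. A call with a number of a shift or a turn outside -1 to 1 is refused whole. A call with a gripper value outside its range is refused whole. The fingers move at their own pace and stop on an object; FORCE is the grip in N (left out, the last holds). Time passes only in rows, so rows that repeat a pose let the fingers close. It gives the time, the measured TCP pose, the force, the opening and the grip force at its end, in the units of the state.
- manip.get_obs(): the state, without advancing time (a new reading comes with each control period).
- manip.grab_frame(name): name is "side" or "top"; returns the picture (480x640x3 uint8, red, green, blue); there is no depth.
- manip.camera_info(name): a dict with "intrinsics" (3x3 intrinsics, pixels), "pose" (4x4, takes a point from camera to world coordinates). Camera axes: x right, y down, z forward; pixel columns grow to the right and rows downward; lengths in m; the calibration is good to about 2 mm. A picture is of the moment at which its call begins. camera_info takes no time and is no camera call.
- manip.close_job(): hands the job in; it is judged then, once.
Trained networks look in the newest picture that a camera, given by its name, has taken for a name from the list of things; names that differ only in an ending like _2 or _b are one class to them, and where a whole thing is asked for, a point or a joint stands for the part that bears it (a point fixed in the world has none). Each returns a list of dicts, best first, with "confidence" (0 to 1); they miss things now and then, are a little off and sometimes report something else, mostly with a low value. They report only what shows in the picture. A call takes as long as a camera call. They do not tell look-alikes from the thing itself.
- manip.recognise(camera, label): "pixel" ([row, column] in pixels, amid what is visible of it).
The state is a dict: "time": time; "q": joint angles; "joint_velocities": joint speeds; "effort": joint torques, N m; "eef_pos": TCP position; "ee_rot": TCP orientation; "ft_force": force on the tool from outside, world axes, zero at the start; "ft_torque": the same for the moment, N m; "finger_gap": finger opening in m; "grip_force": force on a finger pad.
Only numpy, scipy, OpenCV 4.12 (cv2) and the standard library are available. Lean on these libraries where they do the work, as an engineer would, in place of code of your own. Each camera call takes 0.05 s, during which the arm holds its last target. There are 200 camera calls.

TASK

Slide the amber guard of the UV curing box right open, move the resin bottle that was left in the bay into the white basket (it would set hard under the lamp), and stand every popper board that is on the bench upright in the bay on one of its short ends, edge-on to the lamp wall at the back so that light passes between them, with at least a finger's width between boards. Then slide the guard fully shut and, with it shut, press the green start button right down and let it go. Keep the spools, pliers and jar where they are.

Things in the scene. Friction and masses are not known exactly. Their poses are not given: they have to be found in the camera images.
- uvbox: the UV curing box, fixed. Origin on the bench under the centre of its loading bay; x runs along the guard's track from the fixed amber front window (robot side; at x = -138 mm, 202 mm wide, top at 152 mm) to the lamp wall, y left, z up. The grey lamp housing behind spans x = +140 to +385 mm, 170 mm wide, top at 118 mm; UV tubes on its front wall
- bay_floor (a point): centre of the bay's flat floor, 15 mm above the bench. The floor is clear from box x = -136 to +128 mm and, inside the shut guard, y = -97 to +97 mm. With the guard open the bay is free from above and from both sides
- guard (a joint): opening of the amber guard along the box's +x: 0 = shut against the front window, 0.25 m = fully open (end stop). A clear tunnel (top and two sides, open ends), 270 mm long, 202 mm wide, top at 152 mm, inside 148 mm high; open, it stands over the lamp housing, near edge at box x = +115 mm. 0.7 kg, about 2 N friction, stays where left; starts 0 to 40 mm open
- guard_handle (a point): middle of the black bar handle on top of the guard: a 12 mm round bar, 110 mm long along the box's y, axis 190 mm above the bench and 38 mm above the guard's top, at box x = -90 mm when shut; moves with the guard
- start (a joint): how far the green start button is pressed: 0 = up, 0.006 m = right down. It springs back by itself; about 1.5 N starts it and 5 N takes it right down
- start_top (a point): the centre of the top of the green start button, 28 mm across, on top of the lamp housing (box x = +165 mm), 136 mm above the bench when up, pressed straight down. The open guard covers it; the shut guard leaves it free
- board1: popper board: wood with a cork face, 110 x 64 x 20 mm, 70 to 140 g, four small red and yellow popper bugs standing 14 mm off the cork (clear of fingers on the 64 mm width). Origin at the board's centre; x along the 110 mm, y along the 64 mm, z out of the cork face. Starts lying flat on the bench, cork up; stands freely on either 64 x 20 mm end. May be absent
- board2: popper board: wood with a cork face, 110 x 64 x 20 mm, 70 to 140 g, four small green and yellow popper bugs standing 14 mm off the cork (clear of fingers on the 64 mm width). Origin at the board's centre; x along the 110 mm, y along the 64 mm, z out of the cork face. Starts lying flat on the bench, cork up; stands freely on either 64 x 20 mm end. May be absent
- board3: popper board: wood with a cork face, 110 x 64 x 20 mm, 70 to 140 g, four small blue and white popper bugs standing 14 mm off the cork (clear of fingers on the 64 mm width). Origin at the board's centre; x along the 110 mm, y along the 64 mm, z out of the cork face. Starts lying flat on the bench, cork up; stands freely on either 64 x 20 mm end. May be absent
- resin: black resin bottle with a yellow band and a red pointed cap, standing somewhere on the bay floor: body 34 mm across and 62 mm high, cap narrowing to a tip 95 mm up, about 50 g. Origin at the centre of its underside, z along its axis to the tip
- basket: white slatted plastic basket, loose, 130 mm along its x, 170 mm along its y, 60 mm high, walls and floor 4 mm thick, 350 g. Origin at the centre of its underside, z up
- spool_yellow: bystander: thread spool with yellow thread, 38 mm across, 40 mm high; origin at the centre of its underside
- spool_red: bystander: thread spool with red thread, 38 mm across, 40 mm high; origin at the centre of its underside
- pliers: bystander: small pliers with orange handles, 130 mm long, 12 mm thick, lying flat; origin on the underside, 22 mm behind the pivot
- bead_jar: bystander: glass jar with a blue lid, 56 mm across, 75 mm high; origin at the centre of its underside
Things that resemble listed ones, but are neither listed nor needed, are in the scene too. What is shaped like the board1 but pink or purple is not meant.

How it is judged:
On the way, in this order (a step that is already met when the one before it is completed fails the run):
1. the guard is slid right open (value of joint guard above 0.235 m), for 0.2 s.
2. the resin bottle is in the basket and every board stands upright in the bay, let go (angle between the x axis of each of board1, board2, board3 and the z axis of uvbox, either way round below 0.1 rad and angle between the z axis of each of board1, board2, board3 and the y axis of uvbox, either way round below 0.3 rad and x of board1 in the frame of uvbox between -0.1 and 0.1 m and y of board1 in the frame of uvbox between -0.085 and 0.085 m and z of board1 in the frame of uvbox between 0.062 and 0.076 m and linear speed of each of board1, board2, board3, resin below 0.03 m/s and contact force between the fingers and board1 below 0.1 N and x of board2 in the frame of uvbox between -0.1 and 0.1 m and y of board2 in the frame of uvbox between -0.085 and 0.085 m and z of board2 in the frame of uvbox between 0.062 and 0.076 m and contact force between the fingers and board2 below 0.1 N and x of board3 in the frame of uvbox between -0.1 and 0.1 m and y of board3 in the frame of uvbox between -0.085 and 0.085 m and z of board3 in the frame of uvbox between 0.062 and 0.076 m and contact force between the fingers and board3 below 0.1 N and horizontal distance between board1 and board2 above 0.034 m and horizontal distance between each of board1, board2 and board3 above 0.034 m and x of resin in the frame of basket between -0.065 and 0.065 m and y of resin in the frame of basket between -0.085 and 0.085 m and z of resin in the frame of basket between -0.005 and 0.058 m and angle between basket's own z axis and vertical below 0.15 rad and contact force between the fingers and resin below 0.1 N), for 0.3 s.
3. the guard is slid fully shut over the boards (value of joint guard below 0.006 m), for 0.2 s.
4. the start button is pressed right down with the guard shut (value of joint start above 0.0048 m and value of joint guard below 0.006 m), for 0.05 s.
At the end, for the whole second after the job is handed in: Guard shut within 6 mm, button up. Every board at rest on a short end in the bay: upright within 0.10 rad, edge-on to the lamp within 0.3 rad, centre within 100 mm (x) and 85 mm (y) of the bay centre, centres 34 mm or more apart. Bottle in the upright basket. Bystanders within 30 mm (all of step 2 and value of joint guard below 0.006 m and value of joint start below 0.0015 m); the robot touches nothing.
It fails at once if the lamp is started (button pressed) while the guard is not shut (value of joint start above 0.003 m and value of joint guard above 0.01 m).
It fails at once if the spool of yellow thread is knocked away (distance of spool_yellow from where it was at the start of the episode above 0.03 m).
It fails at once if the spool of red thread is knocked away (distance of spool_red from where it was at the start of the episode above 0.03 m).
It fails at once if the pliers is knocked away (distance of pliers from where it was at the start of the episode above 0.03 m).
It fails at once if the bead jar is knocked away (distance of bead_jar from where it was at the start of the episode above 0.03 m).
Of board1, board2, board3 only 2 to 3 are there at a start; the rules pass over those that are not, and their reading is None.
At some moment in a run one of resin, basket may be knocked a few centimetres aside while the robot is not near it.
Once in a run the grip may slacken for a moment while it holds something.
It also fails if it takes over 210 s, if anything falls off the work surface, if the arm or the gripper's body presses on something with over 40 N, if the wrist force passes 120 N, or if a joint passes its speed limit or range.

## Working session

There is one attempt and no reset: what is moved stays moved. The work goes in short steps, Python scripts to look and compute and a shell command to move; the robot and the scene stay as the last step left them, time stands still between calls to the robot, and variables do not carry over. Pictures are saved under pics/ and viewed, at most 14 in all, crops included, and the job is handed in when it is done.

```bash
ls; mkdir -p pics; cat > h.py <<'E'
import numpy as np, cv2
from rig import manip
from scipy.spatial.transform import Rotation as R
def cam(n):
    c=manip.camera_info(n); return np.array(c["intrinsics"]),np.array(c["pose"])
def onplane(n,rc,z):
    K,T=cam(n); d=T[:3,:3]@np.linalg.solve(K,[rc[1],rc[0],1.]); o=T[:3,3]
    return o+d*(z-o[2])/d[2]
def proj(n,p):
    K,T=cam(n); q=K@(T[:3,:3].T@(np.array(p)-T[:3,3])); return q[[1,0]]/q[2]
def tri(n1,a,n2,b):
    A=[];y=[]
    for n,rc in((n1,a),(n2,b)):
        K,T=cam(n); d=T[:3,:3]@np.linalg.solve(K,[rc[1],rc[0],1.]); d/=np.linalg.norm(d)
        P=np.eye(3)-np.outer(d,d); A.append(P); y.append(P@T[:3,3])
    s=np.linalg.lstsq(np.vstack(A),np.hstack(y),rcond=None)
    return s[0],np.sqrt(s[1]) 
def snap(n,f):
    im=manip.grab_frame(n); cv2.imwrite(f"pics/{f}.png",im[:,:,::-1]); return im
def move(pos,rpy=None):
    "row numbers for target TCP pose"
    o=manip.get_obs(); R0=R.from_euler('xyz',o["ee_rot"]); s=R0.inv().apply(np.array(pos)-o["eef_pos"])/.4
    t=(R0.inv()*R.from_euler('xyz',rpy)).as_rotvec()/(2*np.pi) if rpy is not None else np.zeros(3)
    return np.round(np.r_[t,s],4).tolist()
E
python3 - <<'E'
from h import *
np.set_printoptions(precision=4,suppress=True)
for n in("side","top"):
    snap(n,n+"0"); K,T=cam(n); print(K,T)
    for l in ["guard","guard_handle","start_top","board1","board2","board3","resin","basket","spool_yellow","spool_red","pliers","bead_jar"]:
        print(n,l,[(np.round(d["pixel"]).tolist(),round(d["confidence"],2)) for d in manip.recognise(n,l)])
print(manip.get_obs())
E
```

```text
pics
[[532.5357   0.     321.3391]
 [  0.     532.5357 233.3289]
 [  0.       0.       1.    ]] [[-0.969  -0.1233  0.214   0.1904]
 [-0.247   0.503  -0.8282  1.1803]
 [-0.0055 -0.8554 -0.5179  0.8028]
 [ 0.      0.      0.      1.    ]]
side guard [([221.0, 310.0], 0.55)]
side guard_handle [([218.0, 311.0], 0.65)]
side start_top [([219.0, 310.0], 0.4), ([199.0, 379.0], 0.22)]
side board1 [([407.0, 318.0], 0.9), ([331.0, 326.0], 0.88), ([373.0, 387.0], 0.71), ([452.0, 225.0], 0.64), ([201.0, 382.0], 0.61)]
side board2 [([407.0, 318.0], 0.9), ([331.0, 326.0], 0.88), ([373.0, 387.0], 0.71), ([452.0, 225.0], 0.64), ([201.0, 382.0], 0.61)]
side board3 [([407.0, 318.0], 0.9), ([331.0, 326.0], 0.88), ([373.0, 387.0], 0.71), ([452.0, 225.0], 0.64), ([201.0, 382.0], 0.61)]
side resin [([194.0, 257.0], 0.46)]
side basket [([312.0, 235.0], 0.84)]
side spool_yellow [([364.0, 247.0], 0.56)]
side spool_red []
side pliers [([201.0, 381.0], 0.66)]
side bead_jar [([370.0, 206.0], 0.75)]
[[586.3698   0.     317.0034]
 [  0.     586.3698 232.7444]
 [  0.       0.       1.    ]] [[ 0.0158 -0.9811  0.192
[... 663 characters left out ...]
98.0], 0.6)]
top resin [([179.0, 374.0], 0.61)]
top basket []
top spool_yellow [([214.0, 182.0], 0.46)]
top spool_red [([164.0, 453.0], 0.46)]
top pliers [([238.0, 519.0], 0.83)]
top bead_jar [([193.0, 168.0], 0.58)]
{'time': 1.3, 'q': array([-1.303 ,  0.3196,  1.5645, -0.    ,  1.2574, -0.02  ]), 'joint_velocities': array([-0.0004,  0.0007, -0.    ,  0.0004,  0.0011, -0.0002]), 'effort': array([  0.0029, -41.235 , -23.2231,   0.0732,   0.0377,  -0.    ]), 'eef_pos': array([ 0.1632, -0.5514,  0.214 ]), 'ee_rot': array([3.1415, 0.    , 0.2878]), 'ft_force': array([-0.3309,  0.3106,  0.1496]), 'ft_torque': array([ 0.006 , -0.0169, -0.0504]), 'grip_force': 0.0, 'finger_gap': 0.0911733483230715}
```

View pics/side0.png

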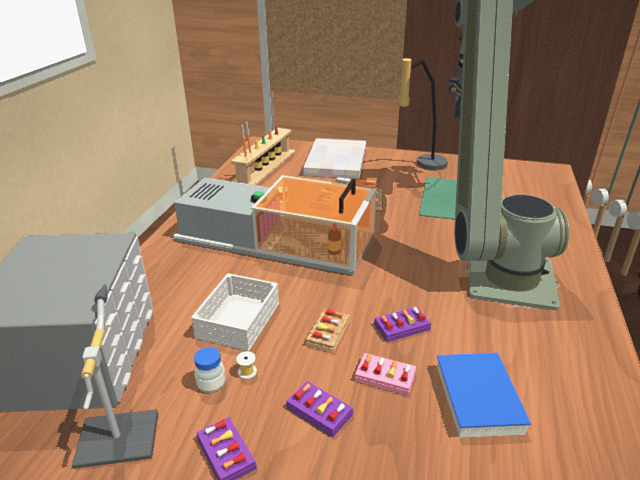

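View pics/top0.png

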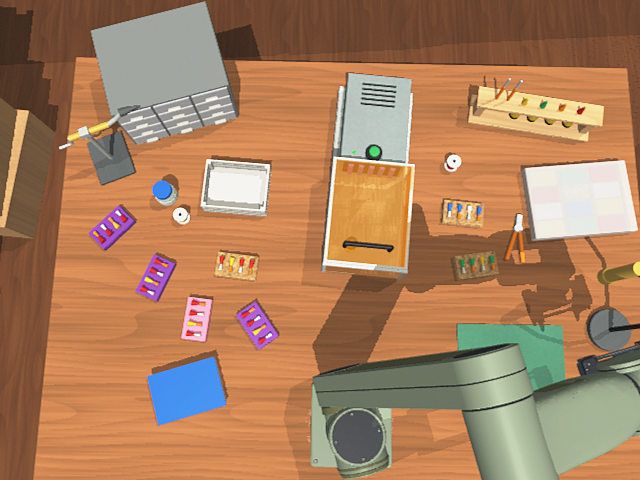

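The side view shows the box (handle near (195,347), bottle through the amber near (238,335)) and the basket at (312,235). The top view shows three real boards: red/yellow (265,237), blue/white (213,463) and green/yellow (265,475). The purple and pink ones are decoys.

```bash
python3 - <<'E'
from h import *
t=cv2.imread("pics/top0.png"); s=cv2.imread("pics/side0.png")
a=cv2.resize(t[60:290,315:525],None,fx=2.6,fy=2.6,interpolation=cv2.INTER_CUBIC)
cv2.imwrite("pics/topc.png",a)
cv2.imwrite("pics/sidec.png",cv2.resize(s[165:275,170:390],None,fx=3.6,fy=3.6,interpolation=cv2.INTER_CUBIC))
for n,im,roi in(("top",t,(60,290,315,415)),("side",s,(165,275,170,400))):
    r0,r1,c0,c1=roi; h=cv2.cvtColor(im[r0:r1,c0:c1],cv2.COLOR_BGR2HSV)
    for nm,m in(("green",cv2.inRange(h,(45,120,60),(85,255,255))),("black",cv2.inRange(h,(0,0,0),(180,255,45)))):
        k,l,st,ce=cv2.connectedComponentsWithStats(m)
        for i in range(1,k):
            if st[i,4]>25: print(n,nm,st[i].tolist(),(ce[i]+[c0,r0]).round(1), "x0,y0",c0,r0)
E
```

```text
top green [54, 86, 11, 11, 101] [373.9 151.2] x0,y0 315 60
side green [84, 27, 9, 7, 44] [257.7 194.2] x0,y0 170 165
side black [180, 16, 5, 13, 31] [352.8 187.4] x0,y0 170 165
side black [170, 33, 2, 15, 27] [340.4 205.2] x0,y0 170 165
```

View pics/topc.png

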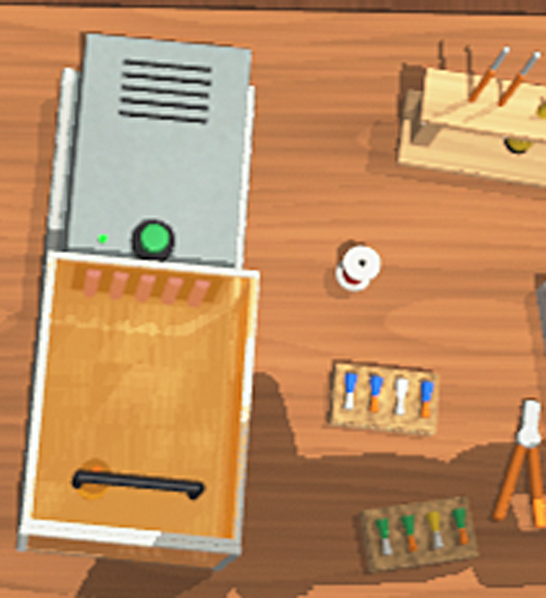

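View pics/sidec.png

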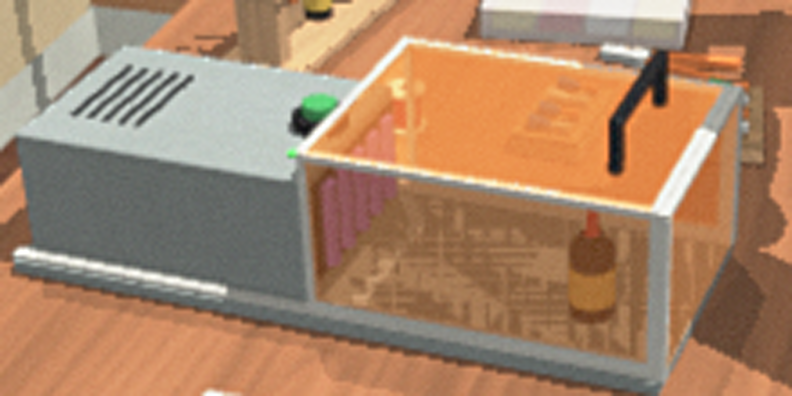

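The crops show the button at (151,374), handle bar ends at crop (480,75) and (490,203), and the bottle standing under the handle, with its base at side pixel ≈(252,334).

```bash
python3 - <<'E'
from h import *
np.set_printoptions(precision=4,suppress=True)
tp=lambda x,y:(60+y/2.6,315+x/2.6); sp=lambda x,y:(165+y/3.6,170+x/3.6)
for nm,c,z in(("houseL",(85,33),.118),("houseR",(252,50),.118),("gfarL",(52,253),.152),("gfarR",(258,272),.152),("gnearL",(20,540),.152),("hL",(76,479),.19),("hR",(202,489),.19),("btn",(153,237),.136),("blueTL",(333,362),.020),("blueTR",(438,372),.02),("blueBL",(330,424),.02),("blueBR",(434,432),.02),("greenTL",(360,511),.02),("greenTR",(470,498),.02),("greenBR",(478,555),.02),("greenBL",(368,570),.02)):
    print(nm,onplane("top",tp(*c),z))
print("hL tri",tri("top",tp(76,479),"side",sp(614,122)),"hR",tri("top",tp(202,489),"side",sp(660,60)))
print("btn tri",tri("top",(151.2,373.9),"side",(194.2,257.7)))
print("bottle base",onplane("side",sp(592,312),.015), "cap tri",tri("top",tp(95,478),"side",sp(593,215)))
print("basket",[onplane("top",p,.06) for p in((159,205),(161,271),(211,269),(208,201))])
E
```

```text
houseL [0.9145 0.0212 0.118 ]
houseR [ 0.8994 -0.1503  0.118 ]
gfarL [0.6663 0.0541 0.152 ]
gfarR [ 0.6509 -0.1465  0.152 ]
gnearL [0.3844 0.0813 0.152 ]
hL [0.4367 0.0313 0.19  ]
hR [ 0.4294 -0.0847  0.19  ]
btn [ 0.6901 -0.0461  0.136 ]
blueTL [ 0.5964 -0.2476  0.02  ]
blueTR [ 0.5877 -0.3579  0.02  ]
blueBL [ 0.5297 -0.2428  0.02  ]
blueBR [ 0.5232 -0.3512  0.02  ]
greenTL [ 0.4385 -0.2715  0.02  ]
greenTR [ 0.4541 -0.3859  0.02  ]
greenBR [ 0.3949 -0.3916  0.02  ]
greenBL [ 0.3775 -0.2779  0.02  ]
hL tri (array([0.4369, 0.0314, 0.1913]), array([0.0007])) hR (array([ 0.4294, -0.0855,  0.1851]), array([0.0012]))
btn tri (array([ 0.6889, -0.0465,  0.1359]), array([0.0015]))
bottle base [0.4579 0.0048 0.015 ] cap tri (array([0.4554, 0.0079, 0.101 ]), array([0.0023]))
basket [array([0.6854, 0.3997, 0.06  ]), array([0.6833, 0.2225, 0.06  ]), array([0.5453, 0.2235, 0.06  ]), array([0.5501, 0.4032, 0.06  ])]
```

```bash
python3 - <<'E'
from h import *
print(move([.433,-.027,.26],[np.pi,0,1.488]), move([.433,-.027,.172],[np.pi,0,1.488]))
E
```

```text
[0.0, 0.0, -0.191, 1.0188, -1.0655, -0.1152] [0.0, 0.0, -0.191, 1.0189, -1.0655, 0.1048]
```

```bash
python3 -m creep '[0,0,-0.0955,0.51,-0.533,-0.115,-1, 0,0,-0.0955,0.51,-0.533,-0.115,-1, 0,0,-0.0955,0.51,-0.533,-0.115,-1, 0,0,-0.0955,0.51,-0.533,-0.115,-1, 0,0,-0.0955,0.51,-0.533,-0.115,-1, 0,0,-0.191,0.51,-0.533,-0.115,-1, 0,0,-0.191,0.51,-0.533,-0.115,-1, 0,0,-0.191,0.51,-0.533,-0.115,-1, 0,0,-0.191,0.51,-0.533,-0.115,-1]' 15
python3 - <<'E'
from h import *
print(manip.get_obs()["q"]);print(move([.433,-.027,.26],[np.pi,0,1.488]), move([.433,-.027,.172],[np.pi,0,1.488]))
E
```

```text
time: 2.42
eef_pos: [0.2983, -0.2889, 0.2601]
ee_rot: [3.141, 0.0, 1.49]
ft_force: [0.2, 0.3, -0.4]
finger_gap: 0.091
grip_force: 0.0
[-7.97055289e-01  3.37882466e-02  1.80825400e+00 -1.05792320e-04
  1.29916537e+00 -7.16380337e-01]
[0.0, 0.0001, 0.0003, 0.6798, 0.2829, 0.0001] [0.0, 0.0001, 0.0003, 0.6799, 0.2829, 0.2201]
```

```bash
python3 -m creep '[0,0,0,0.68,0.283,0,-1, 0,0,0,0.68,0.283,0,-1, 0,0,0,0.68,0.283,0,-1, 0,0,0,0.68,0.283,0,-1, 0,0,0,0.68,0.283,0,-1, 0,0,0,0.68,0.283,0,-1, 0,0,0,0.68,0.283,0.22,-1, 0,0,0,0.68,0.283,0.22,-1, 0,0,0,0.68,0.283,0.22,-1, 0,0,0,0.68,0.283,0.22,1, 0,0,0,0.68,0.283,0.22,1, 0,0,0,0.68,0.283,0.22,1]' 15
python3 - <<'E'
from h import *
o=manip.get_obs();p=o["eef_pos"];print(p,o["finger_gap"])
E
```

```text
time: 3.92
eef_pos: [0.4342, -0.0275, 0.1729]
ee_rot: [3.139, 0.0, 1.488]
ft_force: [-0.9, 0.3, -0.3]
finger_gap: 0.0643
grip_force: 0.0
[ 0.43424778 -0.02753169  0.17293789] 0.06434865921994593
```

```bash
python3 -m creep '[0,0,0,0,0,0,1, 0,0,0,0,0,0,1, 0,0,0,0,0,0,1, 0,0,0,0,0,0,1, 0,0,0,0,0.07,0,1, 0,0,0,0,0.16,0,1, 0,0,0,0,0.25,0,1, 0,0,0,0,0.34,0,1, 0,0,0,0,0.43,0,1, 0,0,0,0,0.52,0,1, 0,0,0,0,0.61,0,1, 0,0,0,0,0.635,0,1]' 15
python3 - <<'E'
from h import *
snap("side","side1");o=manip.get_obs();print(o["eef_pos"],o["finger_gap"],o["ft_force"],o["grip_force"])
E
```

```text
time: 5.42
eef_pos: [0.683, -0.0478, 0.1714]
ee_rot: [-3.128, -0.0, 1.488]
ft_force: [-22.3, 1.8, 12.7]
finger_gap: 0.0115
grip_force: 15.0
[ 0.68290107 -0.04775263  0.17144898] 0.011557896855548493 [-11.24192005   0.90369432   7.58200235] 15.00305324792862
```

View pics/side1.png

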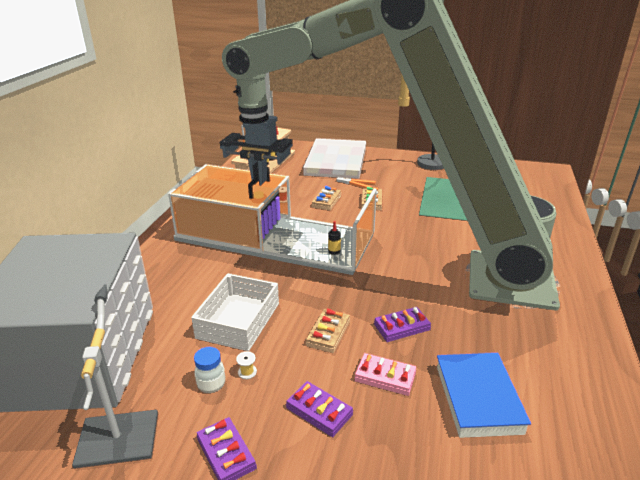

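The guard is fully open and the bottle stands upright with its base near (251,334). Now I release the handle and lift.

```bash
python3 -m creep '[0,0,0,0,-0.015,0,-1, 0,0,0,0,-0.015,0,-1, 0,0,0,0,-0.015,0,-1, 0,0,0,0,-0.015,0,-1, 0,0,0,0,-0.015,-0.15,-1, 0,0,0,0,-0.015,-0.25,-1, 0,0,0,0,-0.015,-0.25,-1,0,0,0,0,-0.015,-0.25,-1]' 15
python3 - <<'E'
from h import *
manip.grab_frame("side"); print(manip.recognise("side","resin")); im=manip.grab_frame("side")
o=manip.get_obs();print(o["eef_pos"],o["ft_force"]); print(move([.457,.006,.2],[np.pi,0,-.083]))
h=cv2.cvtColor(im,cv2.COLOR_RGB2HSV)[215:262,315:355]; m=cv2.inRange(h,(0,0,0),(180,255,60)); ys,xs=np.nonzero(m);print("dark",ys.min()+215,ys.max()+215,xs.min()+315,xs.max()+315,len(ys))
b=onplane("side",(251,334),.015);print(b)
E
```

```text
time: 6.48
eef_pos: [0.6804, -0.0479, 0.2709]
ee_rot: [-3.14, 0.0, 1.488]
ft_force: [0.9, 0.6, -0.0]
finger_gap: 0.0884
grip_force: 0.0
[{'pixel': [241.8, 333.1], 'confidence': 0.56}]
[ 0.68011744 -0.04781194  0.26991697] [ 1.04033242 -0.3904829  -0.5527973 ]
[-0.0004, 0.0005, 0.25, 0.0879, -0.5664, 0.1768]
dark 230 254 329 339 124
[0.45981029 0.00188442 0.015     ]
```

```bash
python3 -m creep '[0,0,0.125,0.09,-0.28,0,-1, 0,0,0.125,0.09,-0.28,0,-1, 0,0,0.125,0.09,-0.28,0,-1, 0,0,0.125,0.09,-0.28,0,-1, 0,0,0.25,0.09,-0.566,0,-1, 0,0,0.25,0.09,-0.566,0,-1, 0,0,0.25,0.09,-0.566,0,-1, 0,0,0.25,0.09,-0.566,0,-1, 0,0,0.25,0.09,-0.566,0.15,-1, 0,0,0.25,0.09,-0.566,0.15,-1, 0,0,0.25,0.09,-0.566,0.15,-1]' 15
python3 - <<'E'
from h import *
snap("side","side2")
print(onplane("side",(242,334.5),.046))
o=manip.get_obs();print(o["eef_pos"],o["q"]); print(move([.459,.003,.043],[np.pi,0,-.083]))
E
```

```text
time: 8.0
eef_pos: [0.4593, 0.0067, 0.2131]
ee_rot: [-3.142, -0.002, -0.082]
ft_force: [0.2, -0.1, 0.4]
finger_gap: 0.0911
grip_force: 0.0
[0.45790939 0.0050813  0.046     ]
[0.45984099 0.00674119 0.21381697] [-1.03046398e-02  1.35875849e-01  1.81252070e+00 -6.66275597e-05
  1.18946980e+00  1.64271644e+00]
[-0.0, -0.0006, 0.0001, -0.0029, 0.0096, 0.427]
```

View pics/side2.png

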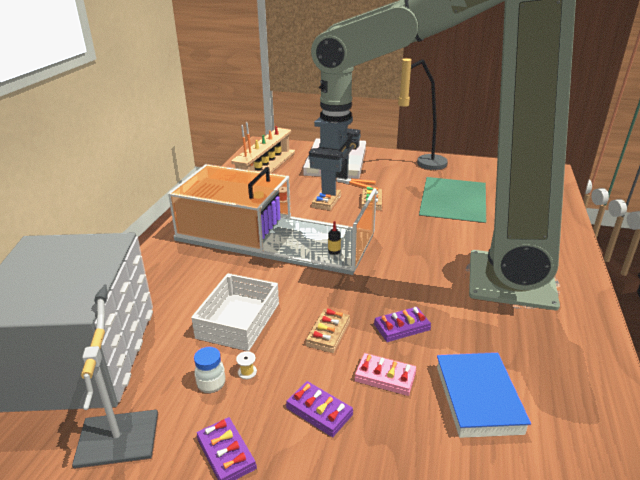

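The gripper hangs directly over the bottle, which is unmoved at (242,334). I descend and grip.

```bash
python3 -m creep '[0,0,0,0,0,0.15,-1, 0,0,0,0,0,0.28,-1, 0,0,0,0,0,0.425,-1, 0,0,0,0,0,0.425,-1, 0,0,0,0,0,0.425,1, 0,0,0,0,0,0.425,1, 0,0,0,0,0,0.425,1, 0,0,0,0,0,0.425,1, 0,0,0,0,0,0.425,1, 0,0,0,0,0,0.425,1, 0,0,0,0,0,0.425,1]' 20
python3 -m creep '[0,0,0,0,0,0,1,0,0,0,0,0,-0.14,1, 0,0,0,0,0,-0.28,1, 0,0,0,0,0,-0.4,1, 0,0,0,0,0,-0.4,1]' 30
python3 - <<'E'
from h import *
snap("side","side3"); manip.grab_frame("top")
print(manip.recognise("side","resin"),manip.recognise("top","basket"),manip.recognise("side","basket"))
print(move([.616,.312,.2],[np.pi,0,0]))
E
```

```text
time: 9.43
eef_pos: [0.4581, 0.0067, 0.0419]
ee_rot: [3.141, 0.0, -0.083]
ft_force: [-0.4, -0.7, 1.1]
finger_gap: 0.0337
grip_force: 20.0
time: 10.05
eef_pos: [0.4606, 0.0068, 0.2055]
ee_rot: [-3.141, -0.009, -0.083]
ft_force: [-0.0, 0.7, -0.9]
finger_gap: 0.0334
grip_force: 30.0
[] [{'pixel': [186.7, 240.5], 'confidence': 0.71}] [{'pixel': [311.7, 237.6], 'confidence': 0.66}, {'pixel': [194.2, 370.6], 'confidence': 0.21}]
[0.0, 0.0006, -0.0132, 0.3331, -0.7935, -0.0013]
```

```bash
python3 -m creep '[0,0,-0.013,0.08,-0.16,0,1, 0,0,-0.013,0.14,-0.3,0,1, 0,0,-0.013,0.2,-0.44,0,1, 0,0,-0.013,0.26,-0.58,0,1, 0,0,-0.013,0.3,-0.7,0,1, 0,0,-0.013,0.333,-0.794,0,1, 0,0,-0.013,0.333,-0.794,0,1, 0,0,-0.013,0.333,-0.794,0,1]'
python3 - <<'E'
from h import *
snap("side","side3"); o=manip.get_obs(); print(o["finger_gap"],o["grip_force"],o["eef_pos"])
manip.grab_frame("top"); print(manip.recognise("side","basket"))
print(move([.616,.312,.036],[np.pi,0,0]))
E
```

```text
time: 11.3
eef_pos: [0.6164, 0.3114, 0.2002]
ee_rot: [3.139, 0.003, -0.001]
ft_force: [0.3, -0.1, -0.3]
finger_gap: 0.0341
grip_force: 3.0
0.033866268727637996 2.9962925612926483 [0.61654439 0.31100834 0.20084991]
[{'pixel': [309.3, 236.1], 'confidence': 0.72}]
[0.0001, 0.0001, -0.0004, -0.0018, -0.003, 0.4146]
```

View pics/side3.png

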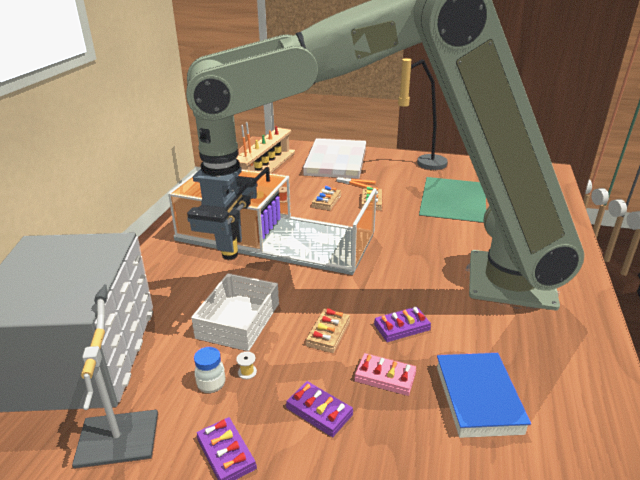

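The bottle is still held over the basket after the grip slackened. Its lower end shows at (257,230).

```bash
python3 -m creep '[0,0,0,0,0,0,1,0,0,0,0,0,0,1]' 30
python3 - <<'E'
from h import *
o=manip.get_obs();print(o["grip_force"],o["finger_gap"],o["eef_pos"])
for z in(.19,.18,.17,.16,.15,.14,.13):print(z,proj("side",[.616,.311,z]))
print(proj("side",[.616,.311,0]))
s=cv2.imread("pics/side3.png");print([s[r,229].tolist() for r in range(244,264,2)])
E
```

```text
time: 11.7
eef_pos: [0.6172, 0.3117, 0.2023]
ee_rot: [-3.141, -0.0, -0.002]
ft_force: [0.1, -0.8, 0.1]
finger_gap: 0.0337
grip_force: 30.0
29.991586804389954 0.03372643889927702 [0.61717014 0.31167664 0.202324  ]
0.19 [249.55269796 229.60542715]
0.18 [253.49711065 230.05048464]
0.17 [257.40564502 230.49149389]
0.16 [261.27878836 230.92850989]
0.15 [265.1170192  231.36158663]
0.14 [268.92080746 231.79077713]
0.13 [272.6906147  232.21613347]
[318.80164994 237.41895154]
[[82, 75, 71], [79, 72, 65], [84, 77, 70], [80, 74, 66], [72, 130, 152], [72, 156, 188], [36, 37, 40], [38, 32, 33], [80, 111, 163], [96, 135, 197]]
```

```bash
python3 -m creep '[0,0,0,0,0,0.12,1, 0,0,0,0,0,0.24,1, 0,0,0,0,0,0.34,1, 0,0,0,0,0,0.405,1, 0,0,0,0,0,0.405,1, 0,0,0,0,0,0.405,-0.2, 0,0,0,0,0,0.405,-0.2, 0,0,0,0,0,0.405,-0.2, 0,0,0,0,0,0.405,-0.2, 0,0,0,0,0,0.2,-0.2, 0,0,0,0,0,0,-0.2, 0,0,0,0,0,0,-0.2]'
python3 - <<'E'
from h import *
snap("side","side4");o=manip.get_obs();print(o["finger_gap"],o["eef_pos"]);t=manip.grab_frame("top")
print(manip.recognise("side","resin"))
# red/yellow board outline in top: cork mask
h=cv2.cvtColor(t,cv2.COLOR_RGB2HSV)
for roi in((240,290,200,270),(190,235,430,495),(240,290,440,505)):
    r0,r1,c0,c1=roi
    print(roi,h[(r0+r1)//2-8:(r0+r1)//2+12:4,(c0+c1)//2].tolist(),h[r0+2,c0+2].tolist())
cv2.imwrite("pics/b.png",np.vstack([cv2.resize(t[r0:r1,c0:c1],(720,480),interpolation=cv2.INTER_CUBIC)[:,:,::-1] for r0,r1,c0,c1 in((240,288,200,272),)]))
E
```

```text
time: 13.2
eef_pos: [0.6182, 0.3127, 0.2063]
ee_rot: [-3.139, -0.005, -0.001]
ft_force: [0.7, -0.3, -0.3]
finger_gap: 0.0549
grip_force: 0.0
0.05481697607427049 [0.61995495 0.31357101 0.21109781]
[{'pixel': [307.5, 232.4], 'confidence': 0.9}, {'pixel': [207.0, 249.7], 'confidence': 0.7}]
(240, 290, 200, 270) [[56, 33, 131], [16, 118, 186], [23, 111, 251], [19, 125, 234], [17, 127, 219]] [11, 151, 193]
(190, 235, 430, 495) [[18, 141, 238], [16, 145, 213], [23, 112, 248], [18, 123, 230], [16, 129, 212]] [13, 152, 221]
(240, 290, 440, 505) [[10, 141, 152], [69, 170, 223], [54, 124, 207], [11, 208, 213], [17, 130, 214]] [12, 153, 198]
```

View pics/side4.png

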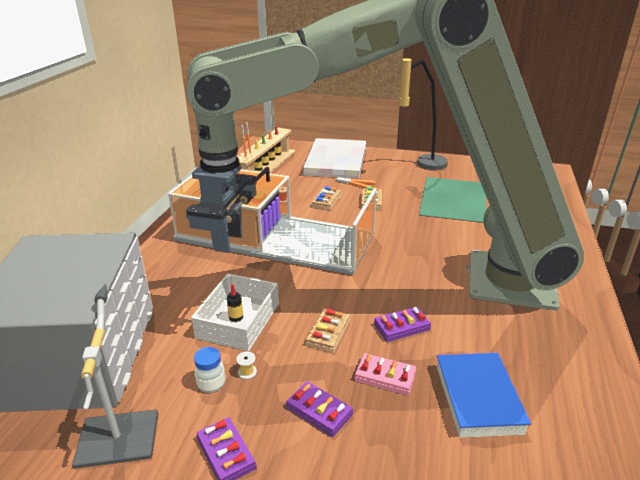

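View pics/b.png

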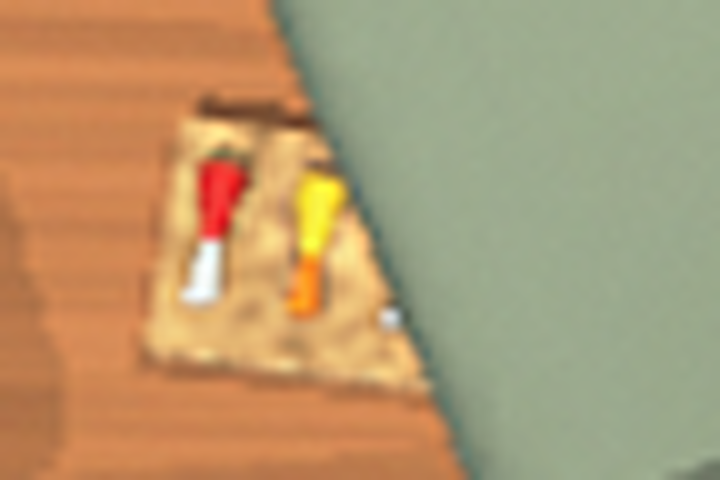

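The bottle stands in the basket at (307,234). Next I measure the boards.

```bash
python3 - <<'E'
from h import *
np.set_printoptions(precision=4,suppress=True)
t=cv2.imread("pics/top0.png"); h=cv2.cvtColor(t,cv2.COLOR_BGR2HSV)
# rectify plane z=.02, 1 mm/px, then cork mask
K,T=cam("top")
for nm,(x0,y0) in(("red",(.49,.24)),("blue",(.559,-.30)),("green",(.4165,-.332))):
    src=np.float32([proj("top",[x0+a,y0+b,.02])[::-1] for a,b in((-.1,-.1),(.1,-.1),(.1,.1),(-.1,.1))])
    M=cv2.getPerspectiveTransform(src,np.float32([[0,0],[200,0],[200,200],[0,200]]))
    w=cv2.cvtColor(cv2.warpPerspective(t,M,(200,200),flags=cv2.INTER_CUBIC),cv2.COLOR_BGR2LAB)
    h=cv2.cvtColor(cv2.cvtColor(w,cv2.COLOR_LAB2BGR),cv2.COLOR_BGR2HSV).astype(int)
    m=((h[...,0]>=15)).astype(np.uint8)
    m=cv2.morphologyEx(m,cv2.MORPH_OPEN,np.ones((5,5)));m=cv2.morphologyEx(m,cv2.MORPH_CLOSE,np.ones((21,21)))
    k,l,st,c=cv2.connectedComponentsWithStats(m); i=l[100,100] or 1+np.argmax(st[1:,4])
    cs,_=cv2.findContours((l==i).astype(np.uint8),cv2.RETR_EXTERNAL,cv2.CHAIN_APPROX_NONE)
    (cx,cy),(a,b),an=cv2.minAreaRect(cs[0]); print(nm,x0-.1+cx/1000,y0-.1+cy/1000,a,b,an)
print(tri("top",(262,238),"side",(331,326)))
print(tri("top",(214,462),"side",(198,327)))
print(tri("top",(265,475),"side",(198,372)))
E
```

```text
red 0.5655 0.286 106.0 47.0 90.0
blue 0.5583778228759766 -0.2992623748779297 112.8277359008789 67.52326202392578 84.47245788574219
green 0.4167295455932617 -0.3301395568847657 64.72520446777344 113.34609985351562 8.85795783996582
(array([0.4115, 0.3062, 0.0038]), array([0.0063]))
(array([ 0.5555, -0.3002,  0.0129]), array([0.003]))
(array([ 0.4148, -0.3301,  0.0151]), array([0.0036]))
```

```bash
python3 - <<'E'
from h import *
np.set_printoptions(precision=3,suppress=True)
t=cv2.imread("pics/top0.png")
for (x0,y0) in((.4115,.306),):
    src=np.float32([proj("top",[x0+a,y0+b,.02])[::-1] for a,b in((-.1,-.1),(.1,-.1),(.1,.1),(-.1,.1))])
    M=cv2.getPerspectiveTransform(src,np.float32([[0,0],[200,0],[200,200],[0,200]]))
    h=cv2.cvtColor(cv2.warpPerspective(t,M,(200,200),flags=cv2.INTER_CUBIC),cv2.COLOR_BGR2HSV)
    m=(h[...,0]>=15).astype(np.uint8)
    m=cv2.morphologyEx(m,cv2.MORPH_OPEN,np.ones((5,5)));m=cv2.morphologyEx(m,cv2.MORPH_CLOSE,np.ones((21,21)))
    k,l,st,c=cv2.connectedComponentsWithStats(m); i=1+np.argmax(st[1:,4])
    cs,_=cv2.findContours((l==i).astype(np.uint8),cv2.RETR_EXTERNAL,cv2.CHAIN_APPROX_NONE)
    (cx,cy),(a,b),an=cv2.minAreaRect(cs[0]); print("red",x0-.1+cx/1000,y0-.1+cy/1000,a,b,an)
C=R.from_euler('z',np.pi/2)
b=-.083
for ysgn in(1,-1):            # tool y along +-box x
  for side in(1,-1):          # tool z along +-box y
    for tilt in(0,15,30):
      z=np.array([0,side*np.cos(np.radians(tilt)),-np.sin(np.radians(tilt))]); y=np.array([ysgn,0,0.]); 
      Rt=R.from_euler('z',b)*R.from_matrix(np.c_[np.cross(y,z),y,z])
      q1=-.45*side
      for a in(2.0,2.4):
        W=(R.from_euler('z',q1)*R.from_euler('y',a)).inv()*Rt*C.inv()
        e=W.as_euler('ZYZ')
        print(ysgn,side,tilt,a,"q4,5,6",e)
E
```

```text
red 0.40359672546386716 0.30870767211914063 110.81656646728516 65.6847915649414 83.46337127685547
1 1 0 2.0 q4,5,6 [ 1.412  1.903 -0.456]
1 1 0 2.4 q4,5,6 [ 1.295  1.816 -0.863]
1 1 15 2.0 q4,5,6 [ 1.172  1.78  -0.52 ]
1 1 15 2.4 q4,5,6 [ 1.125  1.614 -0.888]
1 1 30 2.0 q4,5,6 [ 0.945  1.645 -0.553]
1 1 30 2.4 q4,5,6 [ 0.959  1.411 -0.878]
1 -1 0 2.0 q4,5,6 [-1.33   2.051  0.488]
1 -1 0 2.4 q4,5,6 [-1.16   1.921  0.903]
1 -1 15 2.0 q4,5,6 [-1.085  1.916  0.588]
1 -1 15 2.4 q4,5,6 [-0.998  1.712  0.943]
1 -1 30 2.0 q4,5,6 [-0.863  1.764  0.647]
1 -1 30 2.4 q4,5,6 [-0.845  1.499  0.948]
-1 1 0 2.0 q4,5,6 [1.412 1.903 2.686]
-1 1 0 2.4 q4,5,6 [1.295 1.816 2.278]
-1 1 15 2.0 q4,5,6 [1.172 1.78  2.621]
-1 1 15 2.4 q4,5,6 [1.125 1.614 2.254]
-1 1 30 2.0 q4,5,6 [0.945 1.645 2.589]
-1 1 30 2.4 q4,5,6 [0.959 1.411 2.263]
-1 -1 0 2.0 q4,5,6 [-1.33   2.051 -2.653]
-1 -1 0 2.4 q4,5,6 [-1.16   1.921 -2.239]
-1 -1 15 2.0 q4,5,6 [-1.085  1.916 -2.554]
-1 -1 15 2.4 q4,5,6 [-0.998  1.712 -2.199]
-1 -1 30 2.0 q4,5,6 [-0.863  1.764 -2.495]
-1 -1 30 2.4 q4,5,6 [-0.845  1.499 -2.194]
```

```bash
python3 - <<'E'
from h import *
print(manip.get_obs()["eef_pos"]);print(move([.57,-.01,.27],[np.pi,0,1.475]))
E
```

```text
[0.6182109  0.31272953 0.20493812]
[0.0003, -0.001, -0.2349, -0.1187, 0.8066, -0.1652]
```

```bash
python3 -m creep '[0,0,0,0,0,-0.165,-1, 0,0,-0.06,-0.03,0.1,-0.165,-1, 0,0,-0.235,-0.119,0.807,-0.165,-1, 0,0,-0.235,-0.119,0.807,-0.165,-1, 0,0,-0.235,-0.119,0.807,-0.165,-1, 0,0,-0.235,-0.119,0.807,-0.165,-1, 0,0,-0.235,-0.119,0.807,-0.165,-1, 0,0,-0.235,-0.119,0.807,-0.165,-1, 0,0,-0.235,-0.119,0.807,-0.165,-1, 0,0,-0.235,-0.119,0.807,-0.165,-1, 0,0,-0.235,-0.119,0.807,-0.165,-1, 0,0,-0.235,-0.119,0.807,-0.165,-1]'
python3 - <<'E'
from h import *
print(move([.5605,-.2774,.1],[np.pi,0,1.475]))
print(move([.5605,-.2774,.006],[np.pi,0,1.475]))
E
```

```text
time: 14.85
eef_pos: [0.5691, -0.0103, 0.2675]
ee_rot: [-3.141, 0.0, 1.474]
ft_force: [-0.0, -0.1, 0.0]
finger_gap: 0.0914
grip_force: 0.0
[-0.0001, 0.0, -0.0001, -0.6666, 0.0434, 0.4189]
[-0.0001, 0.0, -0.0001, -0.6666, 0.0435, 0.6539]
```

```bash
python3 -m creep '[0,0,0,-0.12,0.01,0,-1, 0,0,0,-0.26,0.02,0,-1, 0,0,0,-0.4,0.03,0,-1, 0,0,0,-0.54,0.04,0,-1, 0,0,0,-0.667,0.043,0.12,-1, 0,0,0,-0.667,0.043,0.24,-1, 0,0,0,-0.667,0.043,0.36,-1, 0,0,0,-0.667,0.043,0.48,-1, 0,0,0,-0.667,0.043,0.58,-1, 0,0,0,-0.667,0.043,0.64,-1, 0,0,0,-0.667,0.043,0.654,-1, 0,0,0,-0.667,0.043,0.654,-1]'
python3 -m creep '[0,0,0,0,0,0,1, 0,0,0,0,0,0,1, 0,0,0,0,0,0,1, 0,0,0,0,0,0,1, 0,0,0,0,0,0,1]' 35
python3 - <<'E'
from h import *
o=manip.get_obs();print(o["eef_pos"],o["q"])
Rb=R.from_euler('z',-.083); 
Rt=Rb*R.from_matrix(np.c_[[0,0,1.],[1,0,0],[0,1,0]]); print(Rt.as_euler('xyz'))
o3=lambda bx,by:np.array([.524,-.033,0])+Rb.apply([bx,by,0])
rp=Rt.as_euler('xyz')
print("high",move(o3(-.01,-.2)+[0,0,.25],rp))
E
```

```text
time: 16.35
eef_pos: [0.5613, -0.2779, 0.0067]
ee_rot: [3.141, 0.0, 1.475]
ft_force: [-0.0, 0.4, 0.0]
finger_gap: 0.0913
grip_force: 0.0
time: 16.98
eef_pos: [0.5611, -0.2779, 0.007]
ee_rot: [3.141, 0.0, 1.475]
ft_force: [-0.5, 1.3, 5.3]
finger_gap: 0.064
grip_force: 35.0
[ 0.56106116 -0.27788317  0.00703733] [-4.78189229e-01  5.84031054e-01  1.69804217e+00 -1.10684966e-04
  8.58779045e-01 -3.82587733e-01]
[-1.65379633 -1.57079633  0.        ]
high [0.0016, 0.2501, -0.0015, 0.1001, -0.169, -0.6076]<sys>:0: UserWarning: Gimbal lock detected. Setting third angle to zero since it is not possible to uniquely determine all angles.
```

```bash
python3 -m creep '[0,0,0,0,0,-0.1,1, 0,0,0,0,0,-0.2,1, 0,0,0,0,-0.03,-0.32,1, 0,0.03,0,0.02,-0.06,-0.45,1, 0,0.06,0,0.04,-0.1,-0.607,1, 0,0.09,0,0.06,-0.13,-0.607,1, 0,0.12,0,0.08,-0.169,-0.607,1, 0,0.15,0,0.1,-0.169,-0.607,1, 0,0.18,0,0.1,-0.169,-0.607,1, 0,0.21,0,0.1,-0.169,-0.607,1, 0,0.24,0,0.1,-0.169,-0.607,1, 0,0.25,-0.0015,0.1,-0.169,-0.607,1]'
cat >> h.py <<'E'
Rb=R.from_euler('z',-.083); Rt=Rb*R.from_matrix(np.c_[[0,0,1.],[1,0,0],[0,1,0]])
def bx(x,y,z): return np.array([.524,-.033,z])+Rb.apply([x,y,0])
def moveR(pos,Rg=Rt):
    o=manip.get_obs(); R0=R.from_euler('xyz',o["ee_rot"])
    return np.round(np.r_[(R0.inv()*Rg).as_rotvec()/(2*np.pi),R0.inv().apply(np.array(pos)-o["eef_pos"])/.4],4).tolist()
E
python3 - <<'E'
from h import *
snap("side","side5");o=manip.get_obs();print(o["finger_gap"],o["grip_force"],o["eef_pos"],o["q"])
print(moveR(bx(-.01,-.2,.25)),moveR(bx(-.01,.059,.15)),moveR(bx(-.01,.059,.094)))
E
```

```text
time: 18.48
eef_pos: [0.4973, -0.232, 0.246]
ee_rot: [0.178, -1.565, -1.84]
ft_force: [0.7, 0.1, -0.3]
finger_gap: 0.0636
grip_force: 35.0
0.06378570181803592 34.996808767318726 [ 0.497377   -0.23170221  0.24497975] [-0.89664211  0.83394554  1.46200087  0.97149725  2.14688796 -0.90395757]
[0.0012, -0.0012, -0.0001, 0.0125, 0.0001, 0.0007] [0.0012, -0.0012, -0.0001, -0.2422, -0.0047, 0.6463] [0.0012, -0.0012, -0.0001, -0.3822, -0.0046, 0.6453]
```

View pics/side5.png

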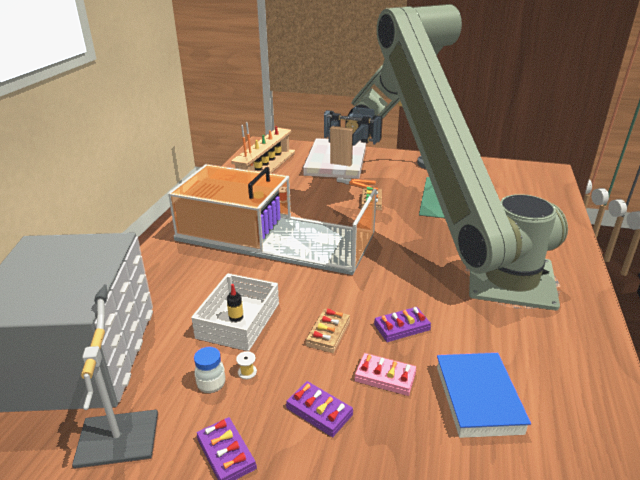

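The board is held upright, back toward the bay, clear of everything. I move in and lower it.

```bash
python3 -m creep '[0,0,0,-0.06,0,0.12,1, 0,0,0,-0.12,0,0.24,1, 0,0,0,-0.18,-0.003,0.36,1, 0,0,0,-0.242,-0.005,0.48,1, 0,0,0,-0.242,-0.005,0.58,1, 0.0012,-0.0012,0,-0.242,-0.005,0.646,1, 0.0012,-0.0012,0,-0.242,-0.005,0.646,1, 0.0012,-0.0012,0,-0.3,-0.005,0.646,1, 0.0012,-0.0012,0,-0.35,-0.005,0.646,1, 0.0012,-0.0012,0,-0.372,-0.005,0.645,1, 0.0012,-0.0012,0,-0.372,-0.005,0.645,1]'
python3 - <<'E'
from h import *
o=manip.get_obs();print(o["finger_gap"],o["grip_force"],o["eef_pos"],o["ft_force"])
print(moveR(bx(-.01,.059,.092)))
im=manip.grab_frame("side")
c=cv2.resize(im[150:290,230:400],None,fx=4,fy=4,interpolation=cv2.INTER_CUBIC);cv2.imwrite("pics/c1.png",c[:,:,::-1])
E
```

```text
time: 19.9
eef_pos: [0.5195, 0.0251, 0.0998]
ee_rot: [2.524, -1.562, 2.106]
ft_force: [0.6, -0.0, -0.3]
finger_gap: 0.0637
grip_force: 35.0
0.06368067327112177 34.99756336212158 [0.51947256 0.02512442 0.09978356] [ 0.60467044 -0.03006033 -0.32405   ]
[-0.0001, 0.0011, 0.0008, -0.0194, -0.0018, 0.0038]
```

View pics/c1.png

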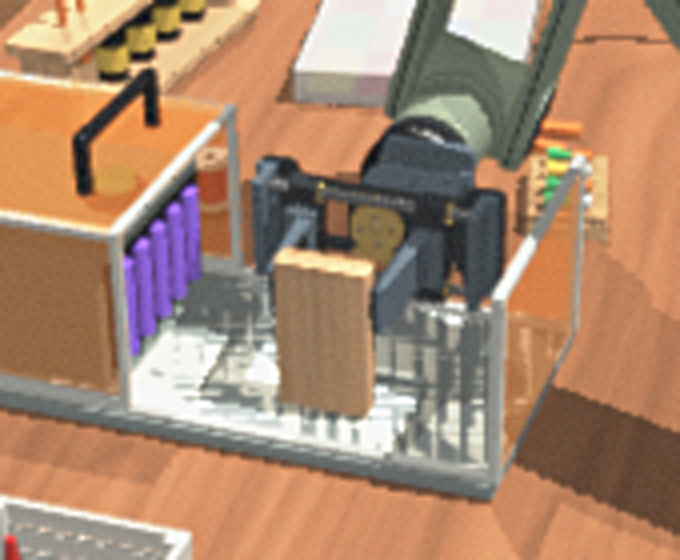

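The board is just above the floor and well clear of the window and guard. I lower until contact.

```bash
python3 -m creep '[0,0.001,0,-0.012,-0.002,0.004,1, 0,0.001,0,-0.02,-0.002,0.004,1, 0,0.001,0,-0.02,-0.002,0.004,1, 0,0.001,0,-0.02,-0.002,0.004,1]'
python3 - <<'E'
from h import *
print(moveR(bx(-.01,.059,.092)),manip.get_obs()["eef_pos"])
E
```

```text
time: 20.45
eef_pos: [0.5187, 0.027, 0.0948]
ee_rot: [1.071, -1.563, -2.724]
ft_force: [-0.1, -1.8, 6.6]
finger_gap: 0.0637
grip_force: 35.0
[-0.0001, -0.0006, 0.0011, -0.0071, 0.0005, -0.0009] [0.51872692 0.02700516 0.09482413]
```

```bash
python3 -m creep '[0,0,0,0,0,0,-1, 0,0,0,0,0,0,-1, 0,0,0,0,0,0,-1, 0,0,0,0,0,0,-1, 0,0,0,0,0,-0.05,-1, 0,0,0,0,0,-0.13,-1, 0,0,0,0,0,-0.25,-1, 0,0,0,0.05,0,-0.37,-1, 0,0,0,0.15,0,-0.49,-1, 0,0,0,0.25,0,-0.6,-1, 0,0,0,0.35,0,-0.65,-1, 0,0,0,0.35,0,-0.65,-1]'
python3 - <<'E'
from h import *
# green: centre, board x at 98.86deg => board y at 8.86deg
a=np.radians(98.5); c=np.array([.4167,-.3305])+.022*np.array([np.cos(a),np.sin(a)]); print(c)
Rg=R.from_euler('xyz',[np.pi,0,a])
print(manip.get_obs()["eef_pos"],moveR([*c,.25],Rg))
E
```

```text
time: 21.95
eef_pos: [0.4961, -0.2346, 0.2348]
ee_rot: [2.09, -1.558, 2.538]
ft_force: [0.5, 0.2, -0.1]
finger_gap: 0.0911
grip_force: 0.0
[ 0.41344819 -0.30874165]
[ 0.49613375 -0.23460802  0.23480963] [0.0304, -0.2475, -0.0278, 0.0388, -0.1899, -0.2024]
```

```bash
python3 -m creep '[0.03,-0.2475,-0.028,0.039,-0.19,-0.2,-1, 0.03,-0.2475,-0.028,0.039,-0.19,-0.2,-1, 0.03,-0.2475,-0.028,0.039,-0.19,-0.2,-1, 0.03,-0.2475,-0.028,0.039,-0.19,-0.2,-1, 0.03,-0.2475,-0.028,0.039,-0.19,-0.2,-1, 0.03,-0.2475,-0.028,0.039,-0.19,-0.2,-1, 0.03,-0.2475,-0.028,0.039,-0.19,-0.2,-1, 0.03,-0.2475,-0.028,0.039,-0.19,-0.2,-1, 0.03,-0.2475,-0.028,0.039,-0.19,-0.2,-1, 0.03,-0.2475,-0.028,0.039,-0.19,-0.2,-1, 0.03,-0.2475,-0.028,0.039,-0.19,-0.2,-1, 0.03,-0.2475,-0.028,0.039,-0.19,-0.2,-1]'
python3 - <<'E'
from h import *
a=np.radians(98.5); c=np.array([.4134,-.3087])
Rg=R.from_euler('xyz',[np.pi,0,a])
print(manip.get_obs()["eef_pos"],moveR([*c,.006],Rg))
im=snap("side","side6"); manip.grab_frame("top")
print(manip.recognise("side","board1"),manip.recognise("top","pliers"))
print(onplane("top",(238,519),.01))
E
```

```text
time: 23.45
eef_pos: [0.4141, -0.3061, 0.2472]
ee_rot: [-3.139, -0.007, 1.72]
ft_force: [0.2, 0.6, -0.3]
finger_gap: 0.0912
grip_force: 0.0
[ 0.41410209 -0.30606803  0.24716884] [-0.0004, -0.0012, 0.0001, -0.0108, -0.0012, 0.6029]
[{'pixel': [447.5, 226.0], 'confidence': 0.74}, {'pixel': [235.3, 312.5], 'confidence': 0.67}, {'pixel': [374.3, 386.1], 'confidence': 0.66}, {'pixel': [323.0, 402.8], 'confidence': 0.6}, {'pixel': [406.4, 320.4], 'confidence': 0.57}, {'pixel': [196.3, 376.9], 'confidence': 0.51}] []
[ 0.49421334 -0.4540599   0.01      ]
```

```bash
python3 -m creep '[0,-0.001,0,-0.011,-0.001,0.12,-1, 0,-0.001,0,-0.011,-0.001,0.24,-1, 0,-0.001,0,-0.011,-0.001,0.36,-1, 0,-0.001,0,-0.011,-0.001,0.48,-1, 0,-0.001,0,-0.011,-0.001,0.56,-1, 0,-0.001,0,-0.011,-0.001,0.603,-1, 0,-0.001,0,-0.011,-0.001,0.603,-1, 0,-0.001,0,-0.011,-0.001,0.603,1, 0,-0.001,0,-0.011,-0.001,0.603,1, 0,-0.001,0,-0.011,-0.001,0.603,1, 0,-0.001,0,-0.011,-0.001,0.603,1, 0,-0.001,0,-0.011,-0.001,0.603,1]'
python3 - <<'E'
from h import *
o=manip.get_obs();print(o["eef_pos"],o["ee_rot"],o["finger_gap"],o["ft_force"])
print("high",moveR(bx(-.01,-.2,.25)))
E
```

```text
time: 25.15
eef_pos: [0.4141, -0.3084, 0.0075]
ee_rot: [-3.141, 0.001, 1.721]
ft_force: [-2.0, 0.2, 6.6]
finger_gap: 0.0636
grip_force: 34.9
[ 0.41414063 -0.30843101  0.00746637] [-3.14068099e+00  9.90828932e-04  1.72127319e+00] 0.06361938480278542 [-1.98841045  0.1748355   6.64268722]
high [-0.0293, 0.2489, 0.0291, 0.1584, 0.2342, -0.6067]
```

```bash
python3 -m creep '[0,0,0,0,0,-0.1,1, 0,0,0,0,0,-0.2,1, 0,0,0,0.04,0.05,-0.32,1, -0.003,0.03,0.003,0.08,0.1,-0.45,1, -0.007,0.06,0.007,0.12,0.15,-0.607,1, -0.01,0.09,0.01,0.158,0.2,-0.607,1, -0.014,0.12,0.014,0.158,0.234,-0.607,1, -0.018,0.15,0.018,0.158,0.234,-0.607,1, -0.021,0.18,0.021,0.158,0.234,-0.607,1, -0.025,0.21,0.025,0.158,0.234,-0.607,1, -0.029,0.24,0.029,0.158,0.234,-0.607,1, -0.0293,0.249,0.029,0.158,0.234,-0.607,1]'
python3 - <<'E'
from h import *
o=manip.get_obs();print(o["finger_gap"],o["grip_force"],o["eef_pos"],o["q"])
print(moveR(bx(-.01,.004,.15)),moveR(bx(-.01,.004,.097)))
im=manip.grab_frame("side");c=cv2.resize(im[150:290,230:400],None,fx=4,fy=4,interpolation=cv2.INTER_CUBIC);cv2.imwrite("pics/c2.png",c[:,:,::-1])
E
```

```text
time: 26.65
eef_pos: [0.4972, -0.2322, 0.2469]
ee_rot: [-0.622, -1.563, -1.034]
ft_force: [-0.0, 0.9, -0.6]
finger_gap: 0.0636
grip_force: 34.9
0.06355608324514275 34.93746042251587 [ 0.49717082 -0.23217868  0.24692081] [-0.8953561   0.83330201  1.45633944  0.97021773  2.15274631 -0.89614114]
[0.0003, -0.0011, -0.0008, -0.2457, 0.0007, 0.5102] [0.0003, -0.0011, -0.0008, -0.3782, 0.0014, 0.5093]
```

View pics/c2.png

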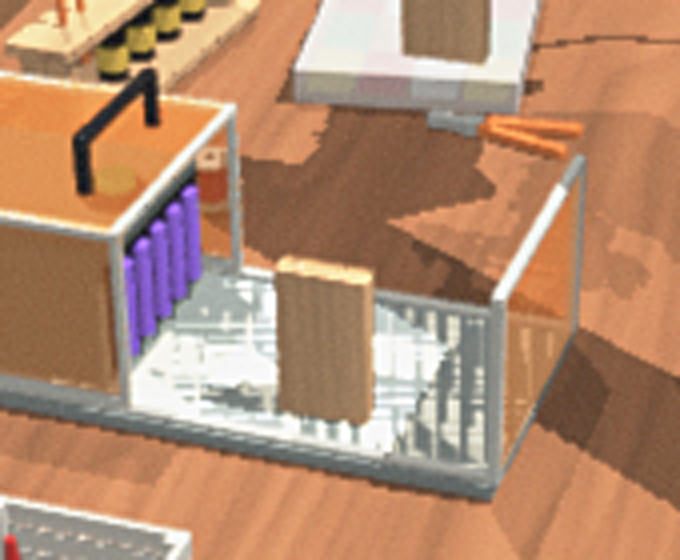

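The blue board stands upright at crop (340,325), square to the box, and the second board is held at top. Next I place the second in the middle slot.

```bash
python3 -m creep '[0,0,0,-0.06,0,0.12,1, 0,0,0,-0.12,0,0.24,1, 0,0,0,-0.18,0,0.36,1, 0,0,0,-0.246,0,0.45,1, 0,-0.001,-0.001,-0.246,0,0.51,1, 0,-0.001,-0.001,-0.246,0,0.51,1, 0,-0.001,-0.001,-0.3,0.001,0.51,1, 0,-0.001,-0.001,-0.35,0.001,0.51,1, 0,-0.001,-0.001,-0.372,0.001,0.51,1, 0,-0.001,-0.001,-0.38,0.001,0.509,1, 0,-0.001,-0.001,-0.388,0.001,0.509,1, 0,-0.001,-0.001,-0.388,0.001,0.509,1]'
python3 - <<'E'
from h import *
o=manip.get_obs();print(o["finger_gap"],o["grip_force"],o["eef_pos"],o["ft_force"])
print(moveR(bx(-.01,.004,.092)))
E
```

```text
time: 28.2
eef_pos: [0.5145, -0.0287, 0.0955]
ee_rot: [2.011, -1.563, 2.619]
ft_force: [-0.3, -1.8, 4.4]
finger_gap: 0.0636
grip_force: 34.9
0.06358204004685485 34.93506073951721 [ 0.51452096 -0.02873658  0.09546548] [-0.28696351 -1.8312902   4.36374741]
[-0.0, 0.0005, 0.0011, -0.0087, -0.0006, 0.0014]
```

```bash
python3 -m creep '[0,0,0,0,0,0,-1, 0,0,0,0,0,0,-1, 0,0,0,0,0,0,-1, 0,0,0,0,0,0,-1, 0,0,0,0,0,-0.05,-1, 0,0,0,0,0,-0.13,-1, 0,0,0,0,0,-0.25,-1, 0,0,0,0.1,0,-0.37,-1, 0,0,0,0.25,0,-0.45,-1, 0,0,0,0.38,0,-0.5,-1, 0,0,0,0.46,0,-0.5,-1, 0,0,0,0.46,0,-0.5,-1]'
python3 - <<'E'
from h import *
im=snap("side","side7");manip.grab_frame("top");print(manip.recognise("side","basket"),manip.recognise("side","resin"))
Rg=R.from_euler('xyz',[np.pi,0,np.radians(83.5)])
print(manip.get_obs()["eef_pos"],moveR([.43,0.0,.29],Rg))
E
```

```text
time: 29.7
eef_pos: [0.4965, -0.2283, 0.2814]
ee_rot: [2.331, -1.557, 2.297]
ft_force: [0.5, 0.7, -1.0]
finger_gap: 0.0912
grip_force: 0.0
[{'pixel': [308.9, 242.0], 'confidence': 0.71}] [{'pixel': [308.8, 234.6], 'confidence': 0.76}]
[ 0.49681506 -0.22693497  0.27813835] [-0.0034, -0.2494, 0.0042, 0.0325, -0.2134, 0.5514]
```

```bash
python3 -m creep '[-0.003,-0.249,0.004,0.033,-0.05,0,-1, -0.003,-0.249,0.004,0.033,-0.1,0.05,-1, -0.003,-0.249,0.004,0.033,-0.15,0.1,-1, -0.003,-0.249,0.004,0.033,-0.213,0.15,-1, -0.003,-0.249,0.004,0.033,-0.213,0.25,-1, -0.003,-0.249,0.004,0.033,-0.213,0.35,-1, -0.003,-0.249,0.004,0.033,-0.213,0.45,-1, -0.003,-0.249,0.004,0.033,-0.213,0.55,-1, -0.003,-0.249,0.004,0.033,-0.213,0.55,-1, -0.003,-0.249,0.004,0.033,-0.213,0.55,-1, -0.003,-0.249,0.004,0.033,-0.213,0.55,-1]'
python3 - <<'E'
from h import *
# re-measure red board in the side picture (cork top plane z=.02)
t=cv2.imread("pics/side7.png"); x0,y0=.4036,.3087
src=np.float32([proj("side",[x0+a,y0+b,.02])[::-1] for a,b in((-.1,-.1),(.1,-.1),(.1,.1),(-.1,.1))])
M=cv2.getPerspectiveTransform(src,np.float32([[0,0],[200,0],[200,200],[0,200]]))
h=cv2.cvtColor(cv2.warpPerspective(t,M,(200,200),flags=cv2.INTER_CUBIC),cv2.COLOR_BGR2HSV)
m=(h[...,0]>=15).astype(np.uint8)
m=cv2.morphologyEx(m,cv2.MORPH_OPEN,np.ones((5,5)));m=cv2.morphologyEx(m,cv2.MORPH_CLOSE,np.ones((21,21)))
k,l,st,c=cv2.connectedComponentsWithStats(m); i=1+np.argmax(st[1:,4])
cs,_=cv2.findContours((l==i).astype(np.uint8),cv2.RETR_EXTERNAL,cv2.CHAIN_APPROX_NONE)
(cx,cy),(a,b),an=cv2.minAreaRect(cs[0]); print("red side",x0-.1+cx/1000,y0-.1+cy/1000,a,b,an)
Rg=R.from_euler('xyz',[np.pi,0,np.radians(83.5)])
print(manip.get_obs()["eef_pos"],moveR([.406,.3306,.15],Rg),moveR([.406,.3306,.006],Rg))
E
```

```text
time: 31.28
eef_pos: [0.43, -0.0011, 0.2901]
ee_rot: [-3.141, -0.002, 1.459]
ft_force: [-0.6, 0.4, 0.9]
finger_gap: 0.0911
grip_force: 0.0
red side 0.3998114562988281 0.31741905517578123 126.4179458618164 68.54434204101562 83.75808715820312
[ 0.42995292 -0.0010915   0.29006039] [-0.0001, -0.0002, 0.0003, 0.8168, -0.1519, 0.3515] [-0.0001, -0.0002, 0.0003, 0.8163, -0.1517, 0.7115]
```

```bash
python3 -m creep '[0,0,0,0.15,-0.03,0,-1, 0,0,0,0.3,-0.06,0,-1, 0,0,0,0.45,-0.09,0,-1, 0,0,0,0.6,-0.12,0.05,-1, 0,0,0,0.74,-0.14,0.15,-1, 0,0,0,0.816,-0.152,0.28,-1, 0,0,0,0.816,-0.152,0.42,-1, 0,0,0,0.816,-0.152,0.55,-1, 0,0,0,0.816,-0.152,0.65,-1, 0,0,0,0.816,-0.152,0.7,-1, 0,0,0,0.816,-0.152,0.7115,-1, 0,0,0,0.816,-0.152,0.7115,-1]'
python3 -m creep '[0,0,0,0,0,0,1, 0,0,0,0,0,0,1, 0,0,0,0,0,0,1, 0,0,0,0,0,0,1, 0,0,0,0,0,0,1, 0,0,0,0,0,-0.1,1, 0,0,0,0,0,-0.24,1, 0,0,0,0,0,-0.4,1, 0,0,0,0,0,-0.55,1, 0,0,0,0,0,-0.71,1, 0,0,0,0,0,-0.71,1]'
python3 - <<'E'
from h import *
o=manip.get_obs();print(o["eef_pos"],o["ee_rot"],o["finger_gap"],o["grip_force"])
Rg=R.from_euler('xyz',[np.pi,0,1.488])
print("high",moveR([.43,-.03,.29],Rg))
E
```

```text
time: 32.78
eef_pos: [0.4076, 0.3301, 0.0067]
ee_rot: [3.14, -0.001, 1.457]
ft_force: [1.1, -0.7, 1.3]
finger_gap: 0.0912
grip_force: 0.0
time: 34.15
eef_pos: [0.4078, 0.3322, 0.2957]
ee_rot: [3.132, -0.009, 1.46]
ft_force: [0.2, 0.0, -2.1]
finger_gap: 0.0634
grip_force: 35.0
[0.40778319 0.33220877 0.29570408] [ 3.13157787 -0.00887065  1.46019902] 0.0633998221709542 34.97668504714966
high [0.0016, -0.0014, -0.0044, -0.894, 0.1551, 0.0079]
```

```bash
python3 -m creep '[0,0,0,-0.1,0.015,0,1, 0,0,0,-0.22,0.035,0,1, 0,0,0,-0.34,0.055,0,1, 0,0,0,-0.46,0.08,0,1, 0,0,0,-0.58,0.1,0,1, 0,0,0,-0.7,0.12,0,1, 0,0,0,-0.8,0.14,0,1, 0,0,0,-0.894,0.155,0,1, 0,0,0,-0.894,0.155,0,1, 0,0,0,-0.894,0.155,0,1]'
python3 - <<'E'
from h import *
o=manip.get_obs();print(o["eef_pos"],o["finger_gap"],o["grip_force"])
print("high",moveR(bx(-.01,-.25,.27)))
E
```

```text
time: 35.4
eef_pos: [0.4274, -0.0311, 0.2893]
ee_rot: [-3.141, -0.002, 1.46]
ft_force: [0.0, -0.1, -1.7]
finger_gap: 0.0638
grip_force: 35.0
[ 0.42744969 -0.03109536  0.28926338] 0.06383154155175397 34.9768853187561
high [0.0035, 0.2497, -0.0035, -0.6035, 0.233, 0.047]
```

```bash
python3 -m creep '[0,0,0,-0.1,0.04,0,1, 0,0,0,-0.22,0.08,0,1, 0,0,0,-0.34,0.12,0,1, 0,0.03,0,-0.46,0.16,0,1, 0,0.06,0,-0.56,0.2,0,1, 0.001,0.09,-0.001,-0.6035,0.233,0.02,1, 0.0015,0.12,-0.0015,-0.6035,0.233,0.047,1, 0.002,0.15,-0.002,-0.6035,0.233,0.047,1, 0.0025,0.18,-0.0025,-0.6035,0.233,0.047,1, 0.003,0.21,-0.003,-0.6035,0.233,0.047,1, 0.0035,0.24,-0.0035,-0.6035,0.233,0.047,1, 0.0035,0.2497,-0.0035,-0.6035,0.233,0.047,1]'
python3 - <<'E'
from h import *
o=manip.get_obs();print(o["finger_gap"],o["grip_force"],o["eef_pos"],o["q"])
print(moveR(bx(-.01,-.051,.15)),moveR(bx(-.01,-.051,.096)))
E
```

```text
time: 36.9
eef_pos: [0.4947, -0.281, 0.2685]
ee_rot: [-0.571, -1.565, -1.082]
ft_force: [-0.0, 0.2, -1.0]
finger_gap: 0.0636
grip_force: 35.0
0.06364706819380751 34.97755765914917 [ 0.49467224 -0.28100034  0.26852459] [-0.93637825  0.85567701  1.33074515  0.98900998  2.2376249  -0.81718462]
[-0.0002, -0.0007, -0.0005, -0.2986, -0.0018, 0.4951] [-0.0002, -0.0007, -0.0005, -0.4336, -0.0014, 0.4944]
```

```bash
python3 -m creep '[0,0,0,-0.08,0,0.12,1, 0,0,0,-0.16,0,0.24,1, 0,0,0,-0.24,0,0.36,1, 0,0,0,-0.298,0,0.45,1, 0,-0.0007,0,-0.298,-0.001,0.495,1, 0,-0.0007,0,-0.298,-0.001,0.495,1, 0,-0.0007,0,-0.36,-0.001,0.495,1, 0,-0.0007,0,-0.4,-0.001,0.494,1, 0,-0.0007,0,-0.425,-0.001,0.494,1, 0,-0.0007,0,-0.436,-0.001,0.494,1, 0,-0.0007,0,-0.443,-0.001,0.494,1, 0,-0.0007,0,-0.443,-0.001,0.494,1]'
python3 - <<'E'
from h import *
o=manip.get_obs();print(o["finger_gap"],o["grip_force"],o["eef_pos"],o["ft_force"])
E
```

```text
time: 38.4
eef_pos: [0.5103, -0.0851, 0.0943]
ee_rot: [2.734, -1.565, 1.896]
ft_force: [-0.2, 0.2, -0.8]
finger_gap: 0.0638
grip_force: 35.0
0.06375518170671246 34.97753441333771 [ 0.51027398 -0.08505632  0.09426607] [-0.2391911   0.23473072 -0.7842356 ]
```

No contact yet, so I lower a few more millimetres.

```bash
python3 -m creep '[0,0,0,-0.005,0,0,1, 0,0,0,-0.01,0,0,1, 0,0,0,-0.01,0,0,1]'
```

```text
time: 38.78
eef_pos: [0.5102, -0.0854, 0.0932]
ee_rot: [1.361, -1.567, -3.015]
ft_force: [-0.1, -2.6, 7.9]
finger_gap: 0.0638
grip_force: 35.0
```

```bash
python3 -m creep '[0,0,0,0,0,0,-1, 0,0,0,0,0,0,-1, 0,0,0,0,0,0,-1, 0,0,0,0,0,0,-1, 0,0,0,0,0,-0.05,-1, 0,0,0,0,0,-0.13,-1, 0,0,0,0,0,-0.25,-1, 0,0,0,0.12,0,-0.37,-1, 0,0,0,0.26,0,-0.45,-1, 0,0,0,0.4,0,-0.45,-1, 0,0,0,0.46,0,-0.45,-1, 0,0,0,0.46,0,-0.45,-1]'
python3 - <<'E'
from h import *
a=snap("side","side8"); b=manip.grab_frame("top")
cv2.imwrite("pics/c3.png",np.hstack([cv2.resize(a[150:350,185:395],None,fx=2.4,fy=2.4,interpolation=cv2.INTER_CUBIC),cv2.resize(b[130:290,320:420],(300,480),interpolation=cv2.INTER_CUBIC)])[:,:,::-1])
Rg=R.from_euler('xyz',[np.pi,0,1.488])
print(manip.get_obs()["eef_pos"],moveR([.53,-.25,.29],Rg))
E
```

```text
time: 40.28
eef_pos: [0.4946, -0.2645, 0.2764]
ee_rot: [2.629, -1.56, 2.0]
ft_force: [0.1, 0.2, -0.8]
finger_gap: 0.0911
grip_force: 0.0
[ 0.49475723 -0.26384828  0.27397776] [0.0001, -0.2492, -0.0, 0.0402, 0.0849, 0.0416]
```

View pics/c3.png

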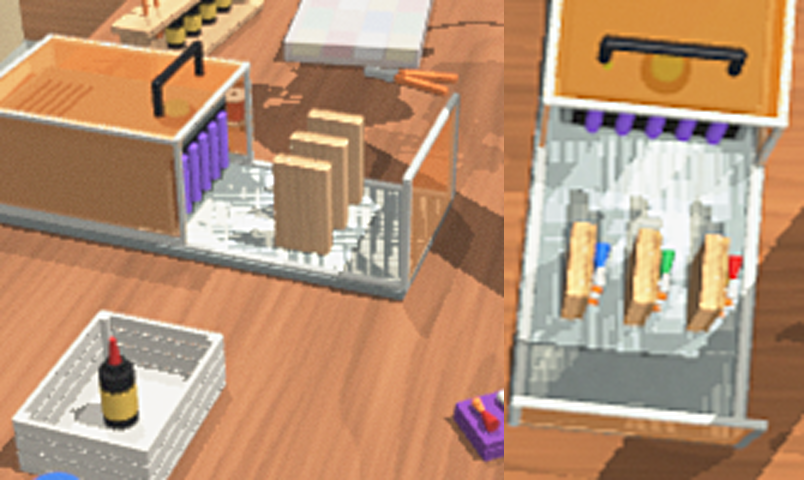

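All three boards stand upright, parallel and spaced, and the bottle is in the basket. Next is the guard.

```bash
python3 -m creep '[0,-0.249,0,0.04,0.085,0.042,-1, 0,-0.249,0,0.04,0.085,0.042,-1, 0,-0.249,0,0.04,0.085,0.042,-1, 0,-0.249,0,0.04,0.085,0.042,-1, 0,-0.249,0,0.04,0.085,0.042,-1, 0,-0.249,0,0.04,0.085,0.042,-1, 0,-0.249,0,0.04,0.085,0.042,-1, 0,-0.249,0,0.04,0.085,0.042,-1, 0,-0.249,0,0.04,0.085,0.042,-1, 0,-0.249,0,0.04,0.085,0.042,-1, 0,-0.249,0,0.04,0.085,0.042,-1]' 15
python3 - <<'E'
from h import *
Rg=R.from_euler('xyz',[np.pi,0,1.488])
print(manip.get_obs()["eef_pos"],moveR([.682,-.0475,.27],Rg),moveR([.682,-.0475,.173],Rg))
E
```

```text
time: 41.75
eef_pos: [0.5301, -0.2499, 0.2895]
ee_rot: [-3.141, -0.003, 1.488]
ft_force: [-0.2, 0.0, -0.3]
finger_gap: 0.0915
grip_force: 0.0
[ 0.53011725 -0.24985582  0.28947926] [-0.0001, -0.0004, -0.0001, 0.5356, 0.3364, 0.0499] [-0.0001, -0.0004, -0.0001, 0.5349, 0.3366, 0.2924]
```

```bash
python3 -m creep '[0,0,0,0.13,0.08,0,-1, 0,0,0,0.26,0.16,0,-1, 0,0,0,0.4,0.25,0,-1, 0,0,0,0.535,0.336,0,-1, 0,0,0,0.535,0.336,0,-1, 0,0,0,0.535,0.336,0.1,-1, 0,0,0,0.535,0.336,0.2,-1, 0,0,0,0.535,0.336,0.27,-1, 0,0,0,0.535,0.336,0.292,-1, 0,0,0,0.535,0.336,0.292,-1, 0,0,0,0.535,0.336,0.292,1, 0,0,0,0.535,0.336,0.292,1]' 15
python3 -m creep '[0,0,0,0,0,0,1, 0,0,0,0,0,0,1, 0,0,0,0,0,0,1, 0,0,0,0,0,0,1, 0,0,0,0,-0.04,0,1, 0,0,0,0,-0.1,0,1, 0,0,0,0,-0.16,0,1, 0,0,0,0,-0.22,0,1, 0,0,0,0,-0.28,0,1, 0,0,0,0,-0.34,0,1, 0,0,0,0,-0.4,0,1, 0,0,0,0,-0.46,0,1]'
python3 -m creep '[0,0,0,0,-0.06,0,1, 0,0,0,0,-0.11,0,1, 0,0,0,0,-0.15,0,1, 0,0,0,0,-0.175,0,1, 0,0,0,0,-0.175,0,1]'
```

```text
time: 43.25
eef_pos: [0.6828, -0.0473, 0.1762]
ee_rot: [3.137, -0.001, 1.488]
ft_force: [-0.0, 0.2, -0.8]
finger_gap: 0.0745
grip_force: 0.0
time: 44.75
eef_pos: [0.4993, -0.0321, 0.1745]
ee_rot: [3.137, -0.001, 1.488]
ft_force: [3.7, -1.2, -0.4]
finger_gap: 0.0117
grip_force: 15.0
time: 45.38
eef_pos: [0.4341, -0.0268, 0.1746]
ee_rot: [3.127, -0.001, 1.488]
ft_force: [13.7, -2.0, -11.3]
finger_gap: 0.012
grip_force: 15.0
```

```bash
python3 -m creep '[0,0,0,0,0.012,0,1, 0,0,0,0,0.012,0,-1, 0,0,0,0,0.012,0,-1, 0,0,0,0,0.012,0,-1, 0,0,0,0,0.012,0,-1, 0,0,0,0,0.012,-0.1,-1, 0,0,0,0,0.012,-0.2,-1, 0,0,0,0,0.012,-0.25,1, 0,0,0,0,0.012,-0.25,1]'
python3 - <<'E'
from h import *
Rg=R.from_euler('xyz',[np.pi,0,1.488])
t=manip.grab_frame("top"); h=cv2.cvtColor(t[130:175,340:410],cv2.COLOR_RGB2HSV);m=cv2.inRange(h,(45,120,60),(85,255,255))
k,l,st,c=cv2.connectedComponentsWithStats(m)
for i in range(1,k):
    if st[i,4]>25: q=c[i]+[340,130]; print(q,onplane("top",q[::-1],.136))
print(manip.get_obs()["eef_pos"],moveR([.689,-.0464,.26],Rg))
s=cv2.imwrite("pics/side9.png",manip.grab_frame("side")[:,:,::-1])
E
```

```text
time: 46.5
eef_pos: [0.4344, -0.0267, 0.2755]
ee_rot: [3.136, -0.001, 1.488]
ft_force: [-0.3, 0.6, -1.1]
finger_gap: 0.0545
grip_force: 0.0
[373.88 151.12] [ 0.69021236 -0.04620646  0.136     ]
[ 0.43353764 -0.02659412  0.27412798] [0.0004, -0.0002, -0.0, 0.0035, 0.6405, 0.0368]
```

```bash
python3 -m creep '[0,0,0,0,0.12,0,1, 0,0,0,0,0.26,0,1, 0,0,0,0,0.4,0,1, 0,0,0,0,0.54,0,1, 0,0,0,0.003,0.641,0,1, 0,0,0,0.003,0.641,0,1, 0,0,0,0.003,0.641,0.1,1, 0,0,0,0.003,0.641,0.2,1, 0,0,0,0.003,0.641,0.3,1, 0,0,0,0.003,0.641,0.3,1]'
python3 - <<'E'
from h import *
Rg=R.from_euler('xyz',[np.pi,0,1.488])
print(manip.get_obs()["finger_gap"],manip.get_obs()["eef_pos"],moveR([.6895,-.0464,.128],Rg))
a=cv2.imread("pics/side0.png");b=cv2.imread("pics/side9.png")
# guard frame shift between first (shut) and now
r=(slice(185,285),slice(330,380));print(cv2.phaseCorrelate(np.float32(cv2.cvtColor(a[r],6)),np.float32(cv2.cvtColor(b[r],6))))
E
```

```text
time: 47.85
eef_pos: [0.6857, -0.0462, 0.1506]
ee_rot: [-3.134, -0.001, 1.488]
ft_force: [0.0, 0.5, 0.8]
finger_gap: 0.0004
grip_force: 0.0
0.00038340331874917304 [ 0.68569654 -0.04622278  0.15060855] [-0.0013, -0.0002, 0.0, 0.0003, 0.01, 0.0564]
((-0.13578769065777863, -0.16806784561583754), 0.5566230451583862)
```

```bash
python3 -m creep '[0,0,0,0,0.008,0.02,1, 0,0,0,0,0.008,0.04,1, 0,0,0,0,0.008,0.056,1, 0,0,0,0,0.008,0.062,1, 0,0,0,0,0.008,0.062,1, 0,0,0,0,0.008,0.062,1]'
```

```text
time: 48.6
eef_pos: [0.6939, -0.0469, 0.1342]
ee_rot: [3.134, -0.001, 1.488]
ft_force: [-2.9, 0.3, 12.8]
finger_gap: 0.0005
grip_force: 6.7
```

```bash
python3 -m creep '[0,0,0,0,0,0.008,1, 0,0,0,0,0,0.016,1, 0,0,0,0,0,0.016,1]'
python3 - <<'E'
from h import *
s=manip.grab_frame("side");cv2.imwrite("pics/c4.png",cv2.resize(s[150:290,200:400],None,fx=4,fy=4,interpolation=cv2.INTER_CUBIC)[:,:,::-1])
E
```

```text
time: 48.98
eef_pos: [0.694, -0.0469, 0.1337]
ee_rot: [3.131, -0.001, 1.488]
ft_force: [-10.2, 1.3, 35.8]
finger_gap: 0.0003
grip_force: 17.7
```

View pics/c4.png

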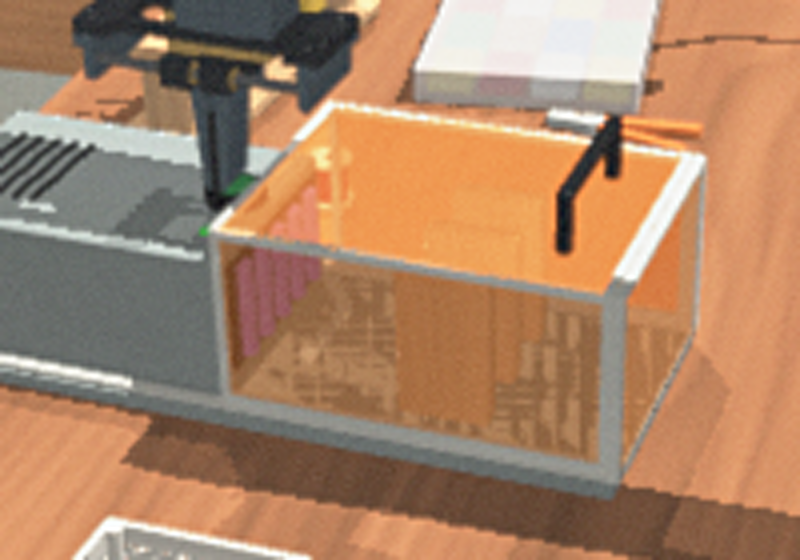

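The side crop shows the guard shut over the boards. The finger is on the button, with green showing to its right at (240,183), so it is slightly off centre. I rise, re-centre and press stepwise to confirm the travel.

```bash
python3 -m creep '[0,0,0,0,0,-0.04,1, 0,0,0,0,0,-0.04,1, 0,0,0,0,0,-0.04,1]' | sed -n 2,4p
python3 - <<'E'
from h import *
Rg=R.from_euler('xyz',[np.pi,0,1.488])
h=cv2.cvtColor(manip.grab_frame("side")[175:215,235:285],cv2.COLOR_RGB2HSV);m=cv2.inRange(h,(45,120,60),(85,255,255));ys,xs=np.nonzero(m);print("green now",ys.mean()+175,xs.mean()+235,len(ys))
for p in([.694,-.047,.134],[.689,-.0464,.136],[.689,-.0464,.13]): print(proj("side",p))
print(moveR([.689,-.0464,.142],Rg))
E
```

```text
eef_pos: [0.6928, -0.0468, 0.1387]
ee_rot: [3.14, -0.001, 1.488]
ft_force: [1.0, -0.2, 2.4]
green now 196.96 257.4 25
[194.4268693  255.70792259]
[194.07045343 257.29138437]
[196.01130461 257.43867008]
[0.0002, -0.0002, -0.0, 0.0002, -0.0094, -0.0088]
```

```bash
python3 -m creep '[0,0,0,0,-0.0094,-0.02,1, 0,0,0,0,-0.0094,-0.02,1, 0,0,0,0,-0.0094,-0.02,1]' | sed -n 2,4p
for i in 1; do python3 -m creep '[0,0,0,0,0,0.015,1,0,0,0,0,0,0.015,1]' | sed -n 2,4p; done
python3 -m creep '[0,0,0,0,0,0.01,1,0,0,0,0,0,0.01,1]' | sed -n 2,4p
python3 -m creep '[0,0,0,0,0,0.008,1,0,0,0,0,0,0.008,1]' | sed -n 2,4p
python3 -m creep '[0,0,0,0,0,0.008,1,0,0,0,0,0,0.008,1]' | sed -n 2,4p
```

```text
eef_pos: [0.6886, -0.0464, 0.1471]
ee_rot: [3.141, -0.001, 1.488]
ft_force: [-0.6, 0.4, 0.2]
eef_pos: [0.6885, -0.0464, 0.1406]
ee_rot: [3.141, -0.001, 1.488]
ft_force: [0.3, 0.3, 0.4]
eef_pos: [0.689, -0.0465, 0.1376]
ee_rot: [3.14, -0.001, 1.488]
ft_force: [-1.3, 0.1, 3.6]
eef_pos: [0.689, -0.0465, 0.1347]
ee_rot: [3.139, -0.001, 1.488]
ft_force: [-0.7, -0.6, 4.6]
eef_pos: [0.6891, -0.0465, 0.1342]
ee_rot: [3.138, -0.001, 1.488]
ft_force: [-5.6, 0.8, 13.5]
```

Spring force rose to about 5 N and then hit a hard stop, so the button bottomed out. I retreat.

```bash
python3 -m creep '[0,0,0,0,0,0.008,1, 0,0,0,0,0,0.008,1, 0,0,0,0,0,-0.1,1, 0,0,0,0,0,-0.25,1, 0,0,0,0,0,-0.4,1, 0,0,0,0,-0.15,-0.4,1, 0,0,0,0,-0.3,-0.4,1, 0,0,0,-0.15,-0.4,-0.4,1, 0,0,0,-0.3,-0.4,-0.4,1, 0,0,0,-0.45,-0.4,-0.4,1, 0,0,0,-0.6,-0.4,-0.4,1, 0,0,0,-0.6,-0.4,-0.4,1]'
python3 - <<'E'
from h import *
s=manip.grab_frame("side");t=manip.grab_frame("top")
cv2.imwrite("pics/side10.png",s[:,:,::-1])
print(manip.recognise("side","resin")[:2],manip.recognise("side","basket")[:1])
a=cv2.imread("pics/top0.png");b=t[:,:,::-1].copy()
for nm,(r,c) in dict(spoolY=(214,182),jar=(193,168),spoolR=(162,453),pliers=(238,519)).items():
    A,B=[np.float32(cv2.cvtColor(np.ascontiguousarray(i[r-20:r+20,c-20:c+20]),6)) for i in(a,b)]; print(nm,cv2.phaseCorrelate(A,B))
h=cv2.cvtColor(s[175:215,235:285],cv2.COLOR_RGB2HSV);m=cv2.inRange(h,(45,120,60),(85,255,255));ys,xs=np.nonzero(m);print("green",ys.mean()+175,xs.mean()+235,len(ys))
A=np.float32(cv2.cvtColor(np.ascontiguousarray(a[225:275,325:412]),6));B=np.float32(cv2.cvtColor(np.ascontiguousarray(b[225:275,325:412]),6));print("guard",cv2.phaseCorrelate(A,B))
E
```

```text
time: 52.32
eef_pos: [0.5085, -0.2764, 0.2893]
ee_rot: [3.141, -0.001, 1.482]
ft_force: [-0.2, 0.5, -0.3]
finger_gap: -0.0001
grip_force: 0.0
[{'pixel': [314.8, 234.9], 'confidence': 0.91}, {'pixel': [190.5, 255.6], 'confidence': 0.41}] [{'pixel': [319.3, 245.5], 'confidence': 0.92}]
spoolY ((-0.0261268890645745, 0.03265261481966775), 0.889918121099472)
jar ((-0.01452238879776857, 0.04967640286409747), 0.9952300581336021)
spoolR ((-0.14236701463643442, 0.015471488867877525), 0.731848672926426)
pliers ((21.727892190356787, -9.539274352239353), 0.05287385702133179)
green 194.7659574468085 257.4468085106383 47
guard ((-0.04327852681925748, -0.0004455556784321857), 0.7152564913431804)
```

```bash
python3 - <<'E'
from h import *
b=manip.grab_frame("top")
def rep(n,im,z):
    h=cv2.cvtColor(im,cv2.COLOR_BGR2HSV)
    r=(slice(260,365),slice(175,300)) if n=="side" else (slice(140,235),slice(190,290))
    o=np.array([r[0].start,r[1].start])
    w=cv2.morphologyEx(cv2.inRange(h[r],(0,0,120),(180,60,255)),cv2.MORPH_CLOSE,np.ones((9,9)))
    k,l,st,c=cv2.connectedComponentsWithStats(w);i=1+np.argmax(st[1:,4]);print(n,"basket bbox c,r,w,h",st[i]+np.r_[o[1],o[0],0,0,0])
    d=cv2.inRange(h[r],(0,0,0),(180,255,45));k,l,st,c=cv2.connectedComponentsWithStats(d)
    for i in range(1,k):
        if st[i,4]>15: print("  dark",(c[i][::-1]+o).round(1),st[i,2:])
for f in("side4","side8","side10"): print(f);rep("side",cv2.imread(f"pics/{f}.png"),0)
rep("top",cv2.imread("pics/top0.png"),0);rep("top",b[:,:,::-1].copy(),0)
K=np.ascontiguousarray
a=cv2.imread("pics/side8.png");c=cv2.imread("pics/side10.png")
g=lambda i:np.float32(cv2.cvtColor(K(i[175:190,335:380]),6));print("pliers side",cv2.phaseCorrelate(g(cv2.imread("pics/side1.png")),g(c)),cv2.phaseCorrelate(g(a),g(c)))
E
```

```text
side4
side basket bbox c,r,w,h [ 192  274   87   91 4546]
  dark [296.8 232.6] [11  5 28]
  dark [302.6 233.9] [13  7 61]
  dark [319. 235.] [12  4 22]
side8
side basket bbox c,r,w,h [ 190  279   89   86 4584]
  dark [307.3 232.7] [ 13  13 103]
  dark [325.9 235. ] [13  4 24]
side10
side basket bbox c,r,w,h [ 190  279   89   86 4587]
  dark [307.4 232.5] [13 13 94]
  dark [325.9 235.2] [13  4 23]
top basket bbox c,r,w,h [ 201  159   70   57 3405]
top basket bbox c,r,w,h [ 190  162   73   57 3344]
  dark [187.4 226.6] [12 10 37]
pliers side ((0.46643516549340447, -0.00430925740354926), 0.2721180917598583) ((2.6195801370996428, 0.02292012897914475), 0.18771148045857747)
```

```bash
python3 -c "
from rig import manip; print(manip.close_job())"
```

```text
the job is handed in; nothing more can be done
None
```

The job is handed in, with no score returned: all three boards are upright in the bay, the bottle is in the basket, the guard is shut, the start button was pressed to its stop and released, and the spools and jar read unmoved, but my final pliers check was inconclusive.

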